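# Level the toy shelf and hold it there

### The arm

A 6-joint arm with a two-finger parallel gripper is mounted at the origin on the work surface. World frame = base frame: x ahead of the robot, y to its left, z up, the work surface at z = 0. Lengths are in m, angles in rad, forces in N, time in s.
With the tool pointing down it reaches from about 0.25 to 0.725 m from the base axis. Payload 4 kg.
Tool frame: the origin (TCP) lies at the very end of the fingers, on their centre line; the grasp point (between the pads) lies 19 mm behind it; x points along the fingers, z is the direction in which the jaws open and shut, and the axes are right-handed (so a half turn about x gives the same grasp; the last joint's range is limited). The gripper opens to 85 mm and grips with 20 to 120 N. Pads are 22 mm wide; open, the fingers measure 114 mm over their backs; the gripper's body (76 mm by 85 mm) begins 54 mm behind the grasp point. The pads swing forward as they close: fully open they stand 13 mm farther back than shut.
Start: joints at [1.12, 0.241, 0.005, 1.335, 0, 1.571], TCP at [0.218, 0.45, 0.209] pointing down, gripper open.
Joint ranges: [-2.72, 2.72], [-1.05, 1.87], [-1.09, 1.28], [-1.99, 2.15], [-1.42, 1.44], [-3.14, 3.14]. Speed limits (rad/s): [2.79, 2.79, 3.14, 3.14, 3.14, 3.14].

### API

Orientations are given as a unit quaternion [x, y, z, w].
In Python, from workcell import bot gives the robot as it stands.
- The arm moves only by the tool step_arm, never from a script. Its argument "series" is a list of rows, each an object of numbers: "x", "y", "z": the shift along the world's x, y, z in cm; "twist": the turn about the world's z in degrees; "jaw": the finger opening in cm, from 0 to 8.54. In form: [{"x": .., "y": .., "z": .., "twist": .., "jaw": ..}, ...]. A call has 1 to 10 rows; each row is the pose to reach, as a shift and turn from the pose measured when the call began; what a row does not reach only later rows make up. A row lasts 1/12 s, in which the tool goes at most 41.7 mm and 7.16 degrees, less where a joint would pass 70% of its speed; a pose out of reach is approached as far as the arm can. A call with a gripper value outside its range is refused whole. The fingers move at their own pace and stop on an object; the grip force is fixed at half the most. Time passes only in rows, so rows that repeat a pose let the fingers close. It gives the time, the measured TCP pose, the force and the opening at its end, in the units of the state.
- bot.get_obs(): the state, without advancing time (a new reading comes with each control period).
- bot.camera(name): name is "side" or "top"; returns (picture, depth): 400x640x3 uint8, red, green, blue; 400x640 float32, m along the optical axis (not along the pixel's ray), 0 where there is no reading.
- bot.camera_info(name): a dict with "camera_matrix" (3x3 intrinsics, pixels), "R" (3x3) and "t" (3): a world point X has camera coordinates R X + t. Camera axes: x right, y down, z forward; pixel columns grow to the right and rows downward; lengths in m; the calibration is good to about 2 mm. A picture is of the moment at which its call begins. camera_info takes no time and is no camera call.
- bot.job_done(): hands the job in, once; it reports no verdict.
The state is a dict: "clock": time; "joint_pos": joint angles; "joint_vel": joint speeds; "tau": joint torques, N m; "eef_pos": TCP position; "tool_rot": TCP orientation; "ft_force": force on the tool from outside, world axes, zero at the start; "ft_torque": the same for the moment, N m; "grip_width": finger opening in m.
Only numpy, scipy, OpenCV 4.12 (cv2) and the standard library are available. Lean on these libraries where they do the work, as an engineer would, in place of code of your own. Each camera call takes 0.05 s, during which the arm holds its last target.

### The job

Hang the spirit level by its eye on the shelf's peg so that it lies flat along the board, and let go of it. Then level the shelf with the bar knob of its sprung foot: turn it so that, with the knob pushed right down, the bubble rests between the two marks, and finish still holding the knob down with the bubble there. Leave the toys and the other things on the bench as they are.

Things in the scene. Friction and masses are not known exactly. Their poses are not given: they have to be found in the camera images.
- level_grip (a point): centre of the spirit level: a loose plain aluminium bar 174 x 26 x 30 mm (180 g), lying on its base in front of the shelf. The point is half-way up, 15 mm over the base, midway between the marks. x runs along the bar to the end with the eye, z up. Flat sides, free to grip here. On top: a pale green vial with two thin black marks, 15 mm either side of this point
- level_eye (a point): centre of the eye's underside, in the plane of the level's base: a round hole of 16 mm in a flat tongue (7 mm thick, 30 mm wide, 1 mm clear of that plane) at one end of the level, 105 mm along +x from level_grip and 15 mm below it; the tongue ends 15 mm beyond it. Same axes as level_grip
- level: the same spirit level; its origin lies in the base, 15 mm under level_grip. Same axes
- bubble (a point): the white bubble on top of the level, 18 mm long, 13 mm wide. Its offset from level_grip along the level's x says how far it is off-centre; it lies between the marks within 6 mm. It runs to the higher end, 6 mm for every 0.01 rad of tilt, at most 36 mm, and takes about 1.5 s to come to rest
- peg (a point): foot of the upright round wooden peg (10 mm thick, 35 mm high, domed) on top of the shelf board. Axes of the board: z along the peg, -y along the board to the foot knob, x across. Board 110 mm wide, top 69 to 71 mm over the bench here, hinged 45 mm to the +y side, running 302 mm to the -y side; the knob's end starts up to 0.05 rad low. The level goes on the board from the peg towards the knob
- knob: black bar knob on an upright steel screw through the board, 275 mm from the peg along the board. Bar 46 mm long (x axis), 15 mm thick (y axis), 34 mm high; origin on the upright turning axis, 14 mm under the bar's top. Below the bar: a 20 mm hub, then the board, at least 25 mm under the bar. Grip it across its thickness from above
- foot (a point): centre of the top of the fixed foot under the knob, 38 mm over the bench. The knob turns on its upright axis: clockwise seen from above raises this end of the board by 0.05 rad of tilt per rad (the knob keeps its height). It turns stiffly (0.15 N m) and stays where left. From the start it needs about 0.35 to 1.45 rad clockwise
- press (a joint): how far the knob, with this end of the board, is pushed down against the foot's spring, as tilt about the board's hinge 320 mm away (rad): 0 up, 0.0188 at its stop, where the knob is 6 mm lower. It takes about 4 N to start and 9 N to reach the stop, and springs back when let go. Pushing it fully down moves the bubble 11 mm
- crab: red plastic toy crab, 80 mm; to be left alone. Origin under its middle
- bowl: steel bowl, 110 mm across, 45 mm high; to be left alone. Origin under its middle
- vase: small ceramic vase, 68 mm across, 100 mm high; to be left alone. Origin under its middle
- crayons: flip-top plastic crayon box, 75 x 110 x 33 mm; to be left alone. Origin under its middle
- rod: wooden magnet fishing rod, 320 mm, lying beside the shelf; to be left alone. Origin under its middle
- fish: wooden toy fish, 67 mm; to be left alone. Origin under its middle
Things that resemble listed ones, but are neither listed nor needed, are in the scene too. Of the things like the level, leave any that is blue, orange or pink; of the rest the larger one is meant.

How it is judged:
On the way, in this order (a step that is already met when the one before it is completed fails the run):
1. the level hangs by its eye on the peg, flat along the board, and is let go (x of level_eye in the frame of peg between -0.006 and 0.006 m and y of level_eye in the frame of peg between -0.006 and 0.006 m and z of level_eye in the frame of peg between -0.003 and 0.005 m and angle between the z axis of level_grip and the z axis of peg, either way round below 0.03 rad and angle between the x axis of level_grip and the y axis of peg, either way round below 0.25 rad and y of level_grip in the frame of peg below -0.08 m and contact force between the fingers and level below 0.1 N), for 0.2 s.
2. the knob is held down and the bubble rests between the marks (value of joint press above 0.014 rad and contact force between the fingers and knob above 2 N and x of bubble in the frame of level_grip between -0.006 and 0.006 m), for 0.3 s.
At the end, for the whole second after the job is handed in: Eye within 6 mm of the peg and 5 mm of the board; level flat (0.03 rad) and along the board towards the knob (0.25 rad), not touched by the fingers; fingers on the knob (over 2 N), pushed at least 4.5 of its 6 mm; bubble within 6 mm of the middle; other things moved under 30 mm (all of step 1 and all of step 2); the arm keeps its last pose, push and grip.
It fails at once if one of the toys or other things is moved over 30 mm (distance of any of crab, bowl, vase, crayons, rod, fish from where it was at the start of the episode above 0.03 m).
It also fails if it takes over 56 s, if anything falls off the work surface, if the arm or the gripper's body presses on something with over 40 N, if the wrist force passes 120 N, or if a joint passes its speed limit or range.

## Working session

There is one attempt and no reset: what is moved stays moved. The work goes in short steps, Python scripts to look and compute and a tool call to move; the robot and the scene stay as the last step left them, time stands still between calls to the robot, and variables do not carry over. Pictures are saved under pics/ and viewed, and the job is handed in when it is done.

Besides the shell and the picture viewer there is one more tool, called after "Call:" as name(argument=value, ...) on one line, values as JSON. step_arm: Moves the arm, as the interface text tells. Its arguments: {"type":"object","properties":{"series":{"type":"array","items":{"type":"object","properties":{"x":{"type":"number"},"y":{"type":"number"},"z":{"type":"number"},"twist":{"type":"number"},"jaw":{"type":"number"}}}}},"required":["series"]}

```bash
mkdir -p pics; python3 - <<'E'
from workcell import bot
import cv2,numpy as np
o=bot.get_obs();print({k:np.round(v,3).tolist() for k,v in o.items()})
for n in("top","side"):
    p,d=bot.camera(n);i=bot.camera_info(n);print(n,i)
    cv2.imwrite(f"pics/{n}0.png",p[:,:,::-1]);np.save(f"pics/{n}0.npy",d)
E
```

```text
{'clock': 0.0, 'joint_pos': [1.12, 0.241, 0.004, 1.335, -0.0, 1.571], 'joint_vel': [0.0, -0.001, -0.001, -0.0, -0.001, -0.001], 'tau': [0.002, -37.231, 25.241, 0.017, -0.0, -0.0], 'eef_pos': [0.218, 0.449, 0.208], 'tool_rot': [-0.376, 0.6, 0.375, 0.598], 'ft_force': [-0.168, -0.558, 1.206], 'ft_torque': [-0.029, -0.013, -0.023], 'grip_width': 0.086}
top {'camera_matrix': array([[392.08653108,   0.        , 320.76588599],
       [  0.        , 392.08653108, 194.45919087],
       [  0.        ,   0.        ,   1.        ]]), 'R': array([[ 3.20121734e-04, -9.99892155e-01, -1.46825024e-02],
       [-9.88264102e-01,  1.92648902e-03, -1.52742769e-01],
       [ 1.52754582e-01,  1.45590864e-02, -9.88156906e-01]]), 't': array([-0.00161026,  0.50974541,  1.06692031])}
side {'camera_matrix': array([[402.76886459,   0.        , 324.68635528],
       [  0.        , 402.76886459, 194.38353719],
       [  0.        ,   0.        ,   1.        ]]), 'R': array([[ 0.82352966, -0.56718561, -0.00996929],
       [-0.35392289, -0.49998828, -0.79041148],
       [ 0.44332549,  0.65445566, -0.61249515]]), 't': array([-0.43822185,  0.26281815,  0.95717806])}
```

View pics/top0.png

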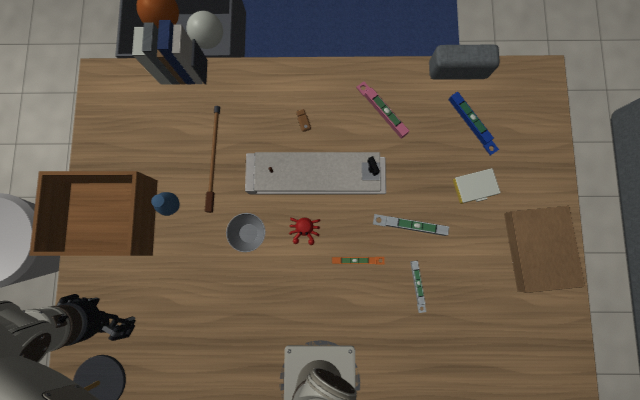

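View pics/side0.png

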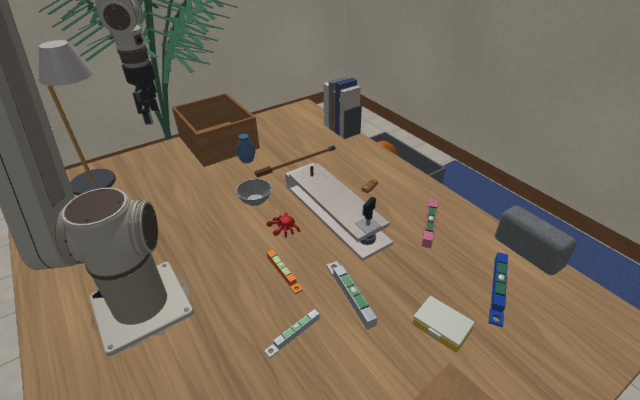

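```bash
python3 - <<'E'
import cv2,numpy as np
a=cv2.imread("pics/top0.png");s=cv2.imread("pics/side0.png")
c1=cv2.resize(a[195:325,360:460],None,fx=4,fy=4,interpolation=cv2.INTER_CUBIC)
cv2.imwrite("pics/c1.png",c1)
cv2.imwrite("pics/c2.png",cv2.resize(a[140:205,235:395],None,fx=5,fy=5,interpolation=cv2.INTER_CUBIC))
cv2.imwrite("pics/c3.png",cv2.resize(s[155:330,275:400],None,fx=3.4,fy=3.4,interpolation=cv2.INTER_CUBIC))
E
```

```text
(no output)
```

View pics/c1.png

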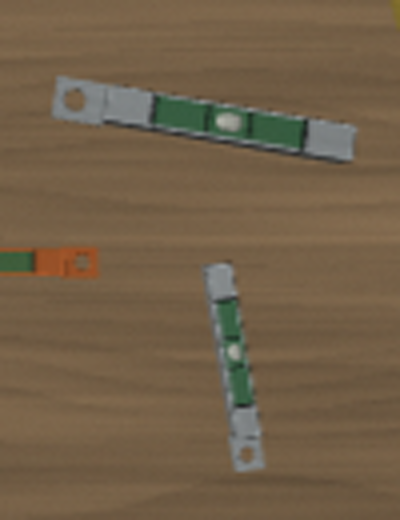

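View pics/c2.png

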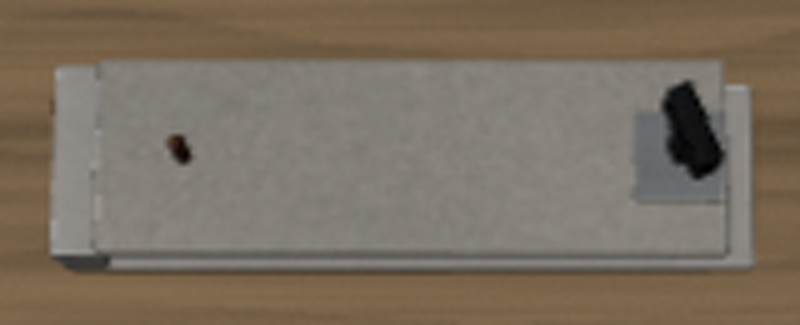

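View pics/c3.png

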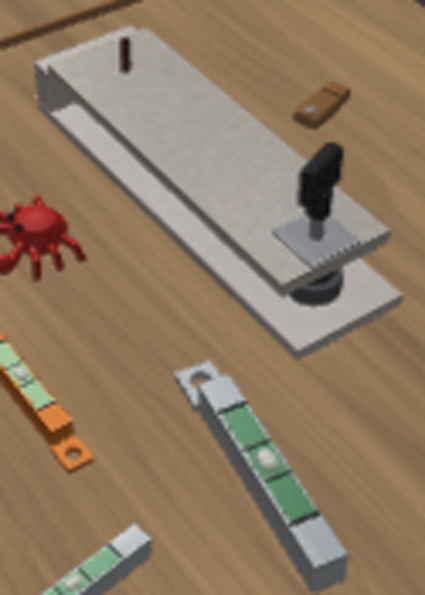

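```bash
cat > h.py <<'E'
import cv2,numpy as np
from workcell import bot
I={n:bot.camera_info(n) for n in("top","side")}
def ray(n,u,v):
    i=I[n];K=i["camera_matrix"];R=i["R"];C=-R.T@i["t"]
    return C,R.T@np.linalg.solve(K,[u,v,1.])
def onz(n,u,v,z):
    C,d=ray(n,u,v);return C+d*(z-C[2])/d[2]
def dep(n,D,u,v):
    C,d=ray(n,u,v);return C+d*D[int(round(v)),int(round(u))]
def tri(pa,pb):
    A=[];b=[]
    for n,(u,v) in(("top",pa),("side",pb)):
        C,d=ray(n,u,v);d/=np.linalg.norm(d);P=np.eye(3)-np.outer(d,d);A.append(P);b.append(P@C)
    x=np.linalg.lstsq(np.vstack(A),np.hstack(b),rcond=None)[0];return x
def pix(n,X):
    i=I[n];c=i["camera_matrix"]@(i["R"]@X+i["t"]);return c[:2]/c[2]
E
python3 - <<'E'
from h import *
np.set_printoptions(precision=4,suppress=True)
T=lambda x,y:(360+(x+.5)/4-.5,195+(y+.5)/4-.5)
B=lambda x,y:(235+(x+.5)/5-.5,140+(y+.5)/5-.5)
S=lambda x,y:(275+(x+.5)/3.4-.5,155+(y+.5)/3.4-.5)
D=np.load("pics/top0.npy");Ds=np.load("pics/side0.npy")
print("C",ray("top",0,0)[0],ray("side",0,0)[0])
print("eye top z.008",onz("top",*T(74,99),.008),"side",onz("side",*S(200,379),.008))
print("bubble",onz("top",*T(229,121),.030),"side",onz("side",*S(266,458),.030),tri(T(229,121),S(266,458)))
print("depth eye-tongue, bar",dep("top",D,*T(95,95)),dep("top",D,*T(130,105)),dep("top",D,*T(330,139)))
# bar top corners
for n,p in dict(tl=(57,76),bl=(52,117),tr=(356,126),br=(350,160)).items(): print(n,onz("top",*T(*p),.03))
print("peg tip tri",tri(B(175,141),S(125,42)),"base",tri(B(187,159),S(125,70)), "base side z.07",onz("side",*S(125,70),.07),onz("side",*S(125,42),.105))
print(onz("top",*B(187,159),.07),onz("top",*B(175,141),.105))
print("peg depth",dep("side",Ds,*S(125,55)))
for p in [(130,90),(300,150),(500,150),(600,150),(300,80),(300,230),(600,80),(600,230)]: print("board",p,dep("top",D,*B(*p)))
for p in [(680,95),(690,130),(710,165),(690,150)]: print("knob",dep("top",D,*B(*p)))
# board corners
for p in [(100,60),(722,60),(725,255),(97,250)]: print("corner",onz("top",*B(*p),.07 if p[0]<200 else .06))
E
```

```text
C [ 0.3408 -0.0181  1.1321] [ 0.0296 -0.7436  0.7896]
eye top z.008 [ 0.442  -0.1661  0.008 ] side [ 0.4427 -0.1699  0.008 ]
bubble [ 0.4244 -0.2711  0.03  ] side [ 0.4262 -0.2715  0.03  ] [ 0.4252 -0.2715  0.0304]
depth eye-tongue, bar [ 0.445  -0.1815  0.0056] [ 0.4356 -0.2021  0.0309] [ 0.4119 -0.3413  0.029 ]
tl [ 0.4562 -0.1516  0.03  ]
bl [ 0.4273 -0.1475  0.03  ]
tr [ 0.4209 -0.3595  0.03  ]
br [ 0.3972 -0.3541  0.03  ]
peg tip tri [0.5754 0.1353 0.0959] base [0.5719 0.1323 0.0679] base side z.07 [0.5719 0.1293 0.07  ] [0.5693 0.1234 0.105 ]
[0.5699 0.1327 0.07  ] [0.5722 0.1344 0.105 ]
peg depth [0.5723 0.1291 0.0865]
board (130, 90) [0.6094 0.1654 0.0695]
board (300, 150) [0.575  0.0701 0.0692]
board (500, 150) [ 0.5758 -0.0409  0.0641]
board (600, 150) [ 0.5749 -0.0962  0.0675]
board (300, 80) [0.614  0.0703 0.0727]
board (300, 230) [0.5298 0.0696 0.0698]
board (600, 80) [ 0.6152 -0.0968  0.0659]
board (600, 230) [ 0.5306 -0.0959  0.0633]
knob [ 0.5871 -0.1323  0.1435]
knob [ 0.569  -0.1373  0.1416]
knob [ 0.5523 -0.1483  0.1334]
knob [ 0.5581 -0.1369  0.1433]
corner [0.6266 0.1826 0.07  ]
corner [ 0.628  -0.1659  0.06  ]
corner [ 0.517 -0.165  0.06 ]
corner [0.5189 0.1814 0.07  ]
```

```bash
python3 - <<'E'
from h import *
from scipy.spatial.transform import Rotation as Ro
np.set_printoptions(precision=4,suppress=True)
o=bot.get_obs();M=Ro.from_quat(o["tool_rot"]).as_matrix();print("tool\n",M, "jaw heading deg",np.degrees(np.arctan2(M[1,2],M[0,2])))
for n,roi in(("top",(365,455,205,245)),("side",(320,385,255,330))):
    a=cv2.imread(f"pics/{n}0.png");h=cv2.cvtColor(a,cv2.COLOR_BGR2HSV)
    x0,x1,y0,y1=roi;b=h[y0:y1,x0:x1]
    g=cv2.inRange(b,(50,60,40),(90,255,255));
    # green vial incl bubble: fill hull
    k,_=cv2.findContours(g,0,2);k=[c for c in k if cv2.contourArea(c)>8]
    r=cv2.minAreaRect(np.vstack(k));c=np.array(r[0])+[x0,y0]
    box=cv2.boxPoints(r)+[x0,y0]
    print(n,"vial",c,onz(n,*c,.030)," box",[onz(n,*p,.03)[:2] for p in box])
    if n=="top":
        gr=cv2.inRange(b,(0,0,60),(180,255,255))
        m=cv2.inRange(b,(95,0,60),(125,110,255))|g
        kk,_=cv2.findContours(m,0,1);kk=max(kk,key=cv2.contourArea)
        r=cv2.minAreaRect(kk);print("bar rect",np.array(r[0])+[x0,y0],r[1:],[onz(n,*(p+[x0,y0]),.03)[:2] for p in cv2.boxPoints(r)])
for n,roi in(("top",(262,280,160,180)),("side",(305,320,160,182)),("top",(362,384,150,182)),("side",(355,382,190,230))):
    a=cv2.imread(f"pics/{n}0.png");x0,x1,y0,y1=roi;g=cv2.cvtColor(a,6)[y0:y1,x0:x1].astype(float)
    w=np.clip(110-g,0,70) if x0<330 else (g<50)*1.
    ys,xs=np.nonzero(w>10) if x0<330 else np.nonzero(w)
    W=w[ys,xs];c=(np.average(xs,weights=W)+x0,np.average(ys,weights=W)+y0)
    print(n,roi,"centroid",c,"ext",xs.min()+x0,xs.max()+x0,ys.min()+y0,ys.max()+y0)
    z=.0875 if x0<330 else .125
    if not(n=="side" and x0>330): print(onz(n,*c,z))
E
```

```text
tool
 [[-0.0008 -0.9001  0.4357]
 [-0.0017  0.4357  0.9001]
 [-1.     -0.     -0.0019]] jaw heading deg 64.16988432155608
top vial [416.8919 225.1486] [ 0.4237 -0.2711  0.03  ]  box [array([ 0.4228, -0.2177]), array([ 0.442 , -0.2214]), array([ 0.4245, -0.3245]), array([ 0.4055, -0.3205])]
bar rect [410.8759 224.4815] ((74.26689910888672, 9.344255447387695), 8.488944053649902) [array([ 0.428 , -0.1498]), array([ 0.4541, -0.1542]), array([ 0.4231, -0.3586]), array([ 0.3973, -0.3536])]
side vial [353.3077 290.9615] [ 0.4242 -0.2759  0.03  ]  box [array([ 0.423, -0.223]), array([ 0.4426, -0.2213]), array([ 0.4252, -0.3251]), array([ 0.4073, -0.3258])]
top (262, 280, 160, 180) centroid (np.float64(270.5187549880287), np.float64(169.44293695131685)) ext 268 273 167 172
[0.5716 0.1344 0.0875]
side (305, 320, 160, 182) centroid (np.float64(311.3667321545514), np.float64(170.59528487229863)) ext 310 313 166 175
[0.5722 0.129  0.0875]
top (362, 384, 150, 182) centroid (np.float64(372.8296296296296), np.float64(166.1925925925926)) ext 368 379 157 175
[ 0.5712 -0.1399  0.125 ]
side (355, 382, 190, 230) centroid (np.float64(368.9039548022599), np.float64(208.07909604519773)) ext 363 375 197 219
```

Call:
step_arm(series=[{"x": 20.6, "y": -72.1, "z": 0, "twist": -73.9, "jaw": 8.5}, {"x": 20.6, "y": -72.1, "z": 0, "twist": -73.9, "jaw": 8.5}, {"x": 20.6, "y": -72.1, "z": 0, "twist": -73.9, "jaw": 8.5}, {"x": 20.6, "y": -72.1, "z": 0, "twist": -73.9, "jaw": 8.5}, {"x": 20.6, "y": -72.1, "z": 0, "twist": -73.9, "jaw": 8.5}, {"x": 20.6, "y": -72.1, "z": 0, "twist": -73.9, "jaw": 8.5}, {"x": 20.6, "y": -72.1, "z": 0, "twist": -73.9, "jaw": 8.5}, {"x": 20.6, "y": -72.1, "z": 0, "twist": -73.9, "jaw": 8.5}, {"x": 20.6, "y": -72.1, "z": 0, "twist": -73.9, "jaw": 8.5}, {"x": 20.6, "y": -72.1, "z": 0, "twist": -73.9, "jaw": 8.5}])

```text
clock: 0.93
eef_pos: [0.3318, 0.0474, 0.2086]
tool_rot: [0.048, 0.706, -0.048, 0.705]
ft_force: [0.4, 0.9, -0.3]
grip_width: 0.085
```

Call:
step_arm(series=[{"x": 9.2, "y": -32, "z": 0, "twist": -1.9, "jaw": 8.5}, {"x": 9.2, "y": -32, "z": 0, "twist": -1.9, "jaw": 8.5}, {"x": 9.2, "y": -32, "z": 0, "twist": -1.9, "jaw": 8.5}, {"x": 9.2, "y": -32, "z": 0, "twist": -1.9, "jaw": 8.5}, {"x": 9.2, "y": -32, "z": 0, "twist": -1.9, "jaw": 8.5}, {"x": 9.2, "y": -32, "z": 0, "twist": -1.9, "jaw": 8.5}, {"x": 9.2, "y": -32, "z": 0, "twist": -1.9, "jaw": 8.5}, {"x": 9.2, "y": -32, "z": 0, "twist": -1.9, "jaw": 8.5}, {"x": 9.2, "y": -32, "z": -8, "twist": -1.9, "jaw": 8.5}, {"x": 9.2, "y": -32, "z": -8, "twist": -1.9, "jaw": 8.5}])

```text
clock: 1.77
eef_pos: [0.4266, -0.2769, 0.1293]
tool_rot: [0.06, 0.703, -0.062, 0.706]
ft_force: [-0.2, -0.1, -2.1]
grip_width: 0.0854
```

```bash
python3 - <<'E'
from h import *
p,d=bot.camera("side");cv2.imwrite("pics/s1.png",cv2.resize(p[160:400,200:520,::-1],None,fx=2.4,fy=2.4))
print(bot.get_obs()["eef_pos"])
E
```

```text
[ 0.41912852 -0.27119945  0.11927774]
```

View pics/s1.png

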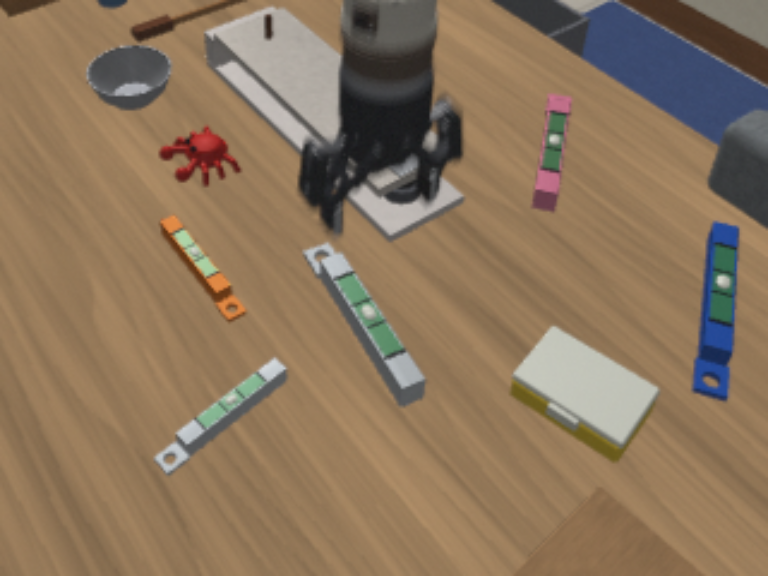

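Call:
step_arm(series=[{"x": 0.5, "y": -0.1, "z": -3, "twist": 0, "jaw": 8.5}, {"x": 0.5, "y": -0.1, "z": -6, "twist": 0, "jaw": 8.5}, {"x": 0.5, "y": -0.1, "z": -9, "twist": 0, "jaw": 8.5}, {"x": 0.5, "y": -0.1, "z": -11.1, "twist": 0, "jaw": 8.5}, {"x": 0.5, "y": -0.1, "z": -11.1, "twist": 0, "jaw": 8.5}, {"x": 0.5, "y": -0.1, "z": -11.1, "twist": 0, "jaw": 8.5}, {"x": 0.5, "y": -0.1, "z": -11.1, "twist": 0, "jaw": 8.5}])

```text
clock: 2.4
eef_pos: [0.4252, -0.2726, 0.0099]
tool_rot: [0.062, 0.709, -0.058, 0.701]
ft_force: [0.2, 0.4, 0.3]
grip_width: 0.085
```

```bash
python3 - <<'E'
from h import *
from scipy.spatial.transform import Rotation as Ro
o=bot.get_obs();M=Ro.from_quat(o["tool_rot"]).as_matrix();print(o["eef_pos"],np.round(M,3),np.degrees(np.arctan2(M[1,2],M[0,2])),o["ft_force"])
p,d=bot.camera("side");cv2.imwrite("pics/s2.png",cv2.resize(p[200:350,280:440,::-1],None,fx=4,fy=4))
E
```

```text
[ 0.4251583  -0.27261665  0.00985592] [[-0.011  0.17   0.985]
 [ 0.006  0.985 -0.17 ]
 [-1.     0.005 -0.012]] -9.800737046074886 [0.15822969 0.36723696 0.27956522]
```

View pics/s2.png

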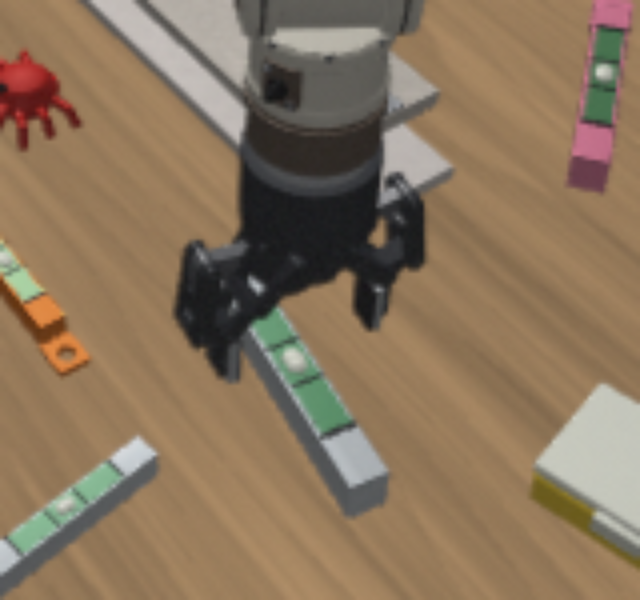

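Call:
step_arm(series=[{"x": -0.1, "y": -0.1, "z": -0.1, "twist": 0, "jaw": 4}, {"x": -0.1, "y": -0.1, "z": -0.1, "twist": 0, "jaw": 2}, {"x": -0.1, "y": -0.1, "z": -0.1, "twist": 0, "jaw": 0}, {"x": -0.1, "y": -0.1, "z": -0.1, "twist": 0, "jaw": 0}, {"x": -0.1, "y": -0.1, "z": -0.1, "twist": 0, "jaw": 0}, {"x": -0.1, "y": -0.1, "z": -0.1, "twist": 0, "jaw": 0}, {"x": -0.1, "y": -0.1, "z": -0.1, "twist": 0, "jaw": 0}, {"x": -0.1, "y": -0.1, "z": -0.1, "twist": 0, "jaw": 0}])

```text
clock: 3.12
eef_pos: [0.4246, -0.2739, 0.0092]
tool_rot: [0.062, 0.708, -0.059, 0.701]
ft_force: [0.1, -0.4, -0.2]
grip_width: -0.0004
```

```bash
python3 - <<'E'
from h import *
o=bot.get_obs();print(o["grip_width"])
p,d=bot.camera("side");cv2.imwrite("pics/s3.png",cv2.resize(p[200:350,280:440,::-1],None,fx=4,fy=4))
p,d=bot.camera("top");cv2.imwrite("pics/t3.png",cv2.resize(p[150:300,330:490,::-1],None,fx=4,fy=4))
E
```

```text
-0.00042581201074995764
```

View pics/s3.png

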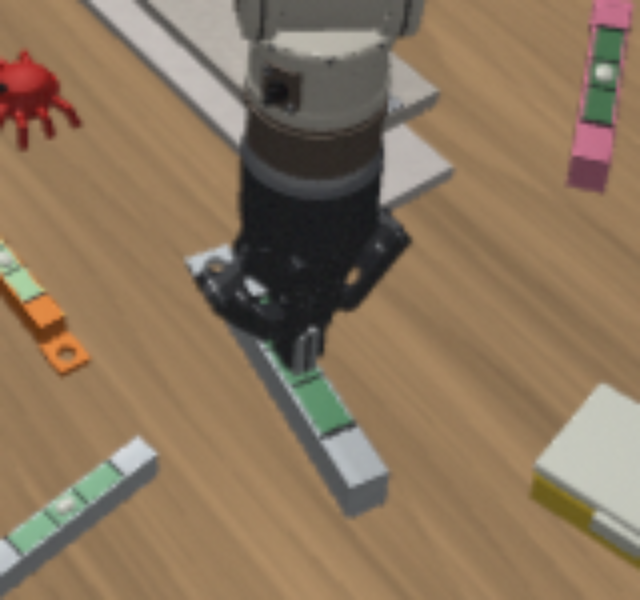

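View pics/t3.png

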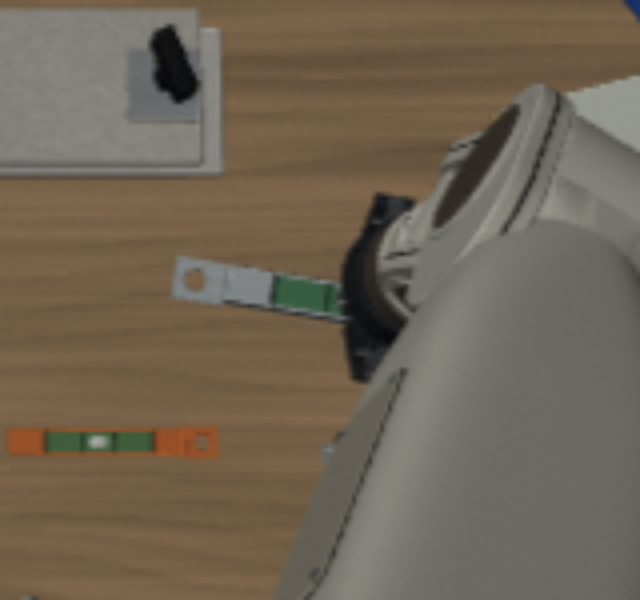

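```bash
python3 - <<'E'
from h import *
np.set_printoptions(precision=4,suppress=True)
o=bot.get_obs();print(o["eef_pos"],o["ft_force"],o["joint_pos"])
p,d=bot.camera("side")
for u,v in[(356,290),(357,288),(355,286),(358,285),(360,288),(352,291),(365,304)]:print(u,v,p[v,u],dep("side",d,u,v))
print("proj eef",pix("side",o["eef_pos"]),pix("side",o["eef_pos"]+[0,0,.03]))
E
```

```text
[ 0.4246 -0.2739  0.0092] [ 0.0904 -0.393   0.0936] [-0.5727  0.4389 -0.2773  0.8658 -0.0004  1.1692]
356 290 [43 42 45] [ 0.4245 -0.2849  0.0425]
357 288 [51 52 54] [ 0.4266 -0.2855  0.0487]
355 286 [75 77 78] [ 0.4206 -0.2852  0.0597]
358 285 [72 74 75] [ 0.4284 -0.2863  0.0588]
360 288 [66 58 48] [ 0.4357 -0.2857  0.0425]
352 291 [34 38 37] [ 0.4158 -0.2811  0.0412]
365 304 [ 87 138 102] [ 0.4229 -0.3207  0.0306]
proj eef [352.6629 295.9599] [353.0807 287.8034]
```

Call:
step_arm(series=[{"x": 0, "y": 0, "z": 0, "twist": 0, "jaw": 8.5}, {"x": 0, "y": 0, "z": 0, "twist": 0, "jaw": 8.5}, {"x": 0, "y": 0, "z": 0, "twist": 0, "jaw": 8.5}, {"x": 0, "y": 0, "z": 0, "twist": 0, "jaw": 8.5}, {"x": 0, "y": 0, "z": 0, "twist": 0, "jaw": 8.5}, {"x": 0, "y": 0, "z": 0, "twist": 0, "jaw": 8.5}])

```text
clock: 3.77
eef_pos: [0.4246, -0.2739, 0.0092]
tool_rot: [0.062, 0.708, -0.059, 0.701]
ft_force: [0.2, 0.2, -0.5]
grip_width: 0.0721
```

```bash
python3 - <<'E'
from h import *
np.set_printoptions(precision=4,suppress=True)
o=bot.get_obs();print(o["eef_pos"],o["ft_force"],o["grip_width"])
p,d=bot.camera("side")
cv2.imwrite("pics/s4.png",cv2.resize(p[200:350,280:440,::-1],None,fx=4,fy=4))
for u in (336,337,338,372,373,374):
  for v in range(270,298,2):
    if p[v,u].max()<75: print(u,v,p[v,u],dep("side",d,u,v))
E
```

```text
[ 0.4246 -0.2739  0.0092] [ 0.2447  0.1929 -0.4854] 0.0721129505334254
336 270 [46 46 47] [ 0.3773 -0.2701  0.128 ]
336 274 [37 37 41] [ 0.3865 -0.2577  0.0973]
336 276 [30 31 33] [ 0.383  -0.2625  0.0975]
336 278 [41 41 45] [ 0.383  -0.2627  0.091 ]
336 280 [40 41 44] [ 0.3788 -0.2684  0.0926]
336 282 [36 38 39] [ 0.3747 -0.2741  0.0943]
336 284 [27 28 29] [ 0.3748 -0.2741  0.0875]
336 286 [31 30 32] [ 0.3755 -0.2732  0.0793]
336 288 [25 26 28] [ 0.3753 -0.2735  0.0728]
336 290 [28 28 31] [ 0.3762 -0.2724  0.0641]
336 292 [70 60 51] [ 0.3758 -0.273   0.058 ]
337 270 [46 46 48] [ 0.3912 -0.2549  0.105 ]
337 274 [33 35 37] [ 0.386  -0.2622  0.1018]
337 276 [27 28 29] [ 0.3864 -0.2617  0.0944]
337 278 [42 44 47] [ 0.3859 -0.2624  0.0887]
337 280 [42 43 46] [ 0.3799 -0.2707  0.0941]
337 282 [37 39 40] [ 0.377  -0.2747  0.0933]
337 284 [29 32 32] [ 0.3753 -0.2771  0.09  ]
337 286 [29 30 31] [ 0.3781 -0.2734  0.0776]
337 288 [26 26 29] [ 0.3774 -0.2744  0.0722]
337 290 [24 26 28] [ 0.378  -0.2738  0.0643]
337 292 [31 29 33] [ 0.3782 -0.2736  0.057 ]
337 294 [72 61 48] [ 0.3778 -0.2742  0.
[... 475 characters left out ...]
[ 0.3799 -0.275   0.0641]
338 292 [31 29 31] [ 0.3802 -0.2748  0.0567]
338 294 [42 39 34] [ 0.3808 -0.2741  0.0485]
372 270 [25 29 29] [ 0.456  -0.2988  0.1035]
372 272 [27 28 31] [ 0.4609 -0.2943  0.0894]
372 280 [69 72 73] [ 0.4641 -0.2934  0.0589]
373 270 [31 30 32] [ 0.4654 -0.2923  0.0914]
373 272 [29 29 30] [ 0.4644 -0.2939  0.0867]
373 274 [49 48 49] [ 0.4648 -0.2941  0.0799]
373 276 [56 57 58] [ 0.4657 -0.2938  0.0722]
373 278 [49 51 52] [ 0.4697 -0.2904  0.0592]
373 280 [43 44 45] [ 0.4693 -0.2913  0.0533]
374 270 [29 26 28] [ 0.466  -0.2949  0.0933]
374 272 [38 39 41] [ 0.466  -0.2955  0.0873]
374 274 [30 29 32] [ 0.468  -0.294   0.0777]
374 276 [50 46 42] [ 0.473  -0.2896  0.0633]
```

View pics/s4.png

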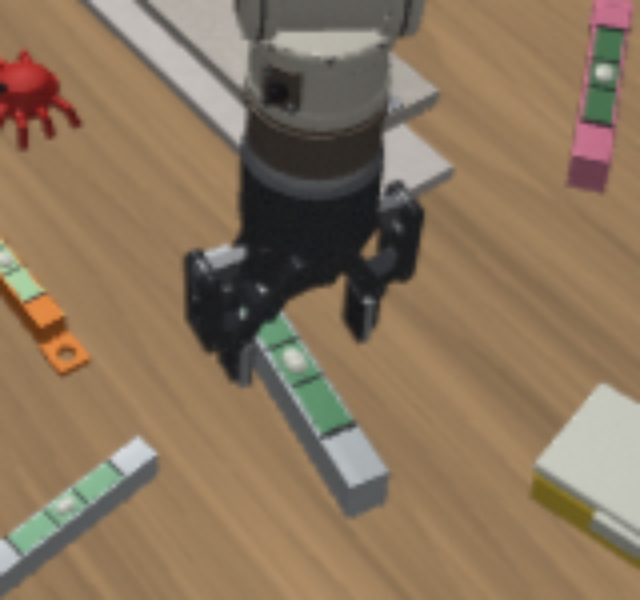

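Call:
step_arm(series=[{"x": 0, "y": 0, "z": -1, "twist": 0, "jaw": 8.5}, {"x": 0, "y": 0, "z": -2, "twist": 0, "jaw": 8.5}, {"x": 0, "y": 0, "z": -2, "twist": 0, "jaw": 8.5}, {"x": 0, "y": 0, "z": -2, "twist": 0, "jaw": 8.5}])

```text
clock: 4.15
eef_pos: [0.4234, -0.2732, -0.0121]
tool_rot: [0.063, 0.709, -0.058, 0.7]
ft_force: [-0.0, -0.2, 0.6]
grip_width: 0.085
```

```bash
python3 - <<'E'
from h import *
np.set_printoptions(precision=4,suppress=True)
o=bot.get_obs();print(o["eef_pos"],o["ft_force"],o["grip_width"])
p,d=bot.camera("side")
cv2.imwrite("pics/s5.png",cv2.resize(p[200:350,280:440,::-1],None,fx=4,fy=4))
E
```

```text
[ 0.4234 -0.2732 -0.0121] [-0.0183 -0.1915  0.6464] 0.08500088592049293
```

View pics/s5.png

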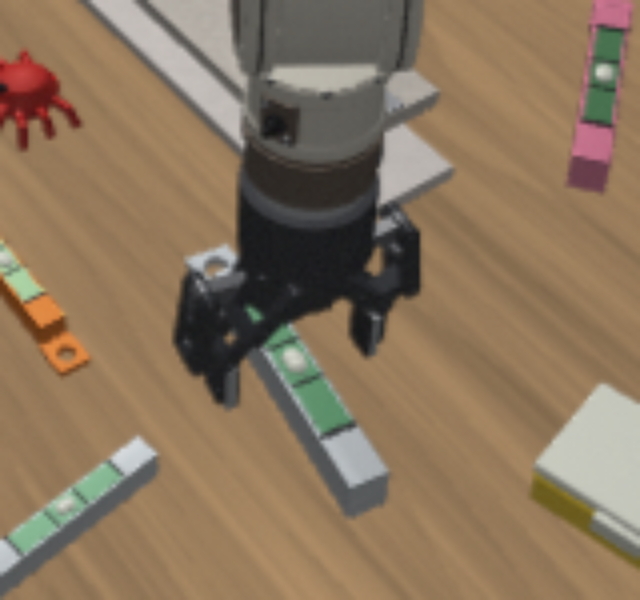

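Call:
step_arm(series=[{"x": 0.05, "y": 0, "z": -0.4, "twist": 0, "jaw": 6}, {"x": 0.05, "y": 0, "z": -0.4, "twist": 0, "jaw": 3}, {"x": 0.05, "y": 0, "z": -0.4, "twist": 0, "jaw": 0}, {"x": 0.05, "y": 0, "z": -0.4, "twist": 0, "jaw": 0}, {"x": 0.05, "y": 0, "z": -0.4, "twist": 0, "jaw": 0}, {"x": 0.05, "y": 0, "z": -0.4, "twist": 0, "jaw": 0}, {"x": 0.05, "y": 0, "z": -0.4, "twist": 0, "jaw": 0}, {"x": 0.05, "y": 0, "z": -0.4, "twist": 0, "jaw": 0}])

```text
clock: 4.87
eef_pos: [0.4248, -0.2737, -0.0152]
tool_rot: [0.062, 0.708, -0.059, 0.701]
ft_force: [-0.9, 0.8, 3.6]
grip_width: 0.0249
```

```bash
python3 - <<'E'
from h import *
p,d=bot.camera("side")
cv2.imwrite("pics/s6.png",cv2.resize(p[200:350,280:440,::-1],None,fx=4,fy=4))
E
```

```text
(no output)
```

View pics/s6.png

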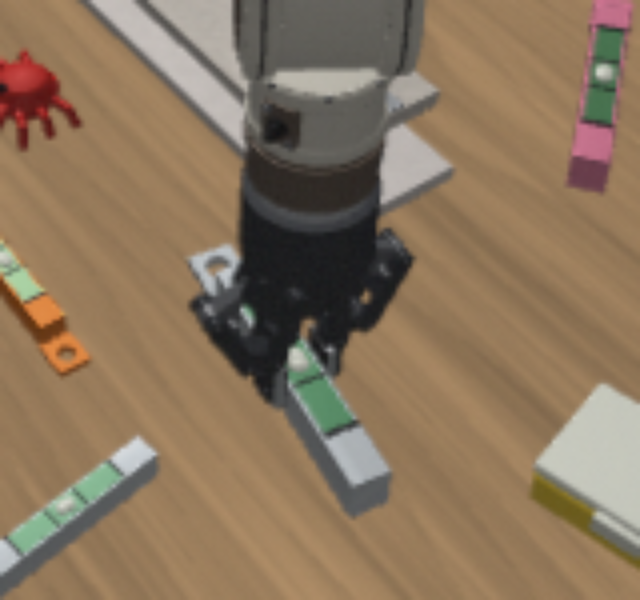

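Call:
step_arm(series=[{"x": 0, "y": 0, "z": 2, "twist": 0, "jaw": 0}, {"x": 0, "y": 0, "z": 5, "twist": 0, "jaw": 0}, {"x": 0, "y": 0, "z": 9, "twist": 0, "jaw": 0}, {"x": 0, "y": 0, "z": 13, "twist": 0, "jaw": 0}, {"x": 0, "y": 2, "z": 17, "twist": 3, "jaw": 0}, {"x": 1, "y": 6, "z": 18, "twist": 6, "jaw": 0}, {"x": 3, "y": 10, "z": 18, "twist": 9.7, "jaw": 0}, {"x": 5, "y": 14, "z": 18, "twist": 9.7, "jaw": 0}, {"x": 7, "y": 17, "z": 18, "twist": 9.7, "jaw": 0}, {"x": 9, "y": 20, "z": 18, "twist": 9.7, "jaw": 0}])

```text
clock: 5.75
eef_pos: [0.5149, -0.0716, 0.1647]
tool_rot: [0.002, 0.711, 0.001, 0.703]
ft_force: [-0.6, -1.8, -2.8]
grip_width: 0.0252
```

Call:
step_arm(series=[{"x": 2, "y": 3.5, "z": 0, "twist": 0, "jaw": 0}, {"x": 4, "y": 7, "z": 0, "twist": 0, "jaw": 0}, {"x": 5.7, "y": 9.8, "z": -2, "twist": 0, "jaw": 0}, {"x": 5.7, "y": 9.8, "z": -4, "twist": 0, "jaw": 0}, {"x": 5.7, "y": 9.8, "z": -4, "twist": 0, "jaw": 0}, {"x": 5.7, "y": 9.8, "z": -4, "twist": 0, "jaw": 0}, {"x": 5.7, "y": 9.8, "z": -4, "twist": 0, "jaw": 0}, {"x": 5.7, "y": 9.8, "z": -4, "twist": 0, "jaw": 0}])

```text
clock: 6.42
eef_pos: [0.5723, 0.0253, 0.1261]
tool_rot: [0.003, 0.711, 0.0, 0.704]
ft_force: [-0.4, -0.1, -2.0]
grip_width: 0.025
```

```bash
python3 - <<'E'
from h import *
from scipy.spatial.transform import Rotation as Ro
o=bot.get_obs();M=Ro.from_quat(o["tool_rot"]).as_matrix();print(o["eef_pos"],np.degrees(np.arctan2(M[1,2],M[0,2])),M[:,0])
for n,(x0,x1,y0,y1) in(("top",(230,390,130,220)),("side",(270,400,130,260))):
    p,d=bot.camera(n);cv2.imwrite(f"pics/{n}7.png",p[:,:,::-1]);np.save(f"pics/{n}7.npy",d)
    cv2.imwrite(f"pics/{n}7c.png",cv2.resize(p[y0:y1,x0:x1,::-1],None,fx=4.5,fy=4.5,interpolation=2))
E
```

```text
[0.5722508  0.02530621 0.12607372] -0.19451161304540915 [-0.01004237  0.00463338 -0.99993884]
```

View pics/top7c.png

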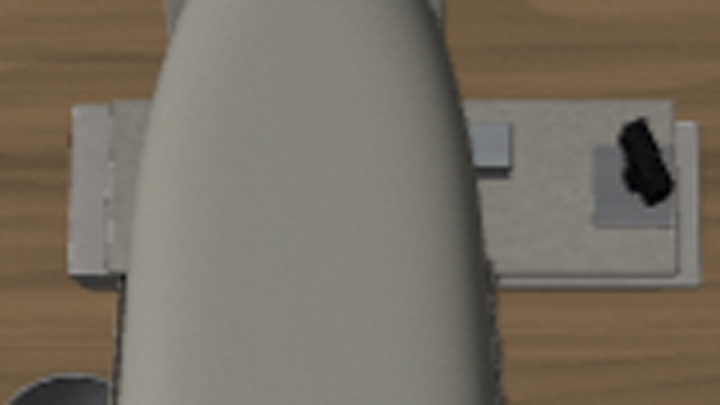

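View pics/side7c.png

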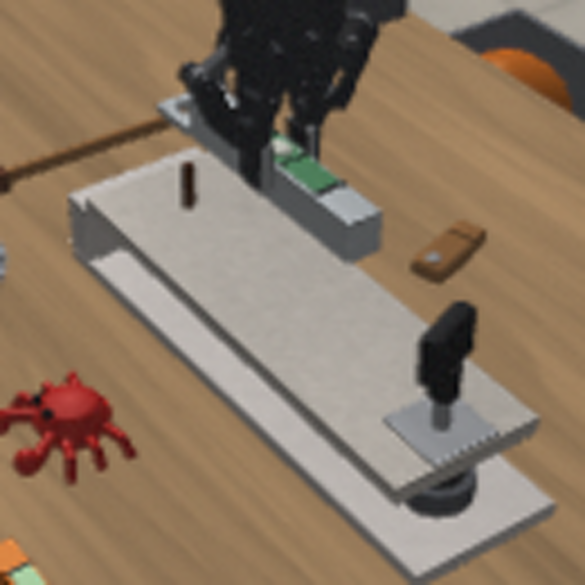

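```bash
python3 - <<'E'
import cv2
s=cv2.imread("pics/side7.png");t=cv2.imread("pics/top7.png")
cv2.imwrite("pics/z1.png",cv2.resize(s[145:195,300:360],None,fx=12,fy=12,interpolation=2))
cv2.imwrite("pics/z2.png",cv2.resize(t[145:185,325:365],None,fx=12,fy=12,interpolation=2))
E
```

```text
(no output)
```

View pics/z1.png

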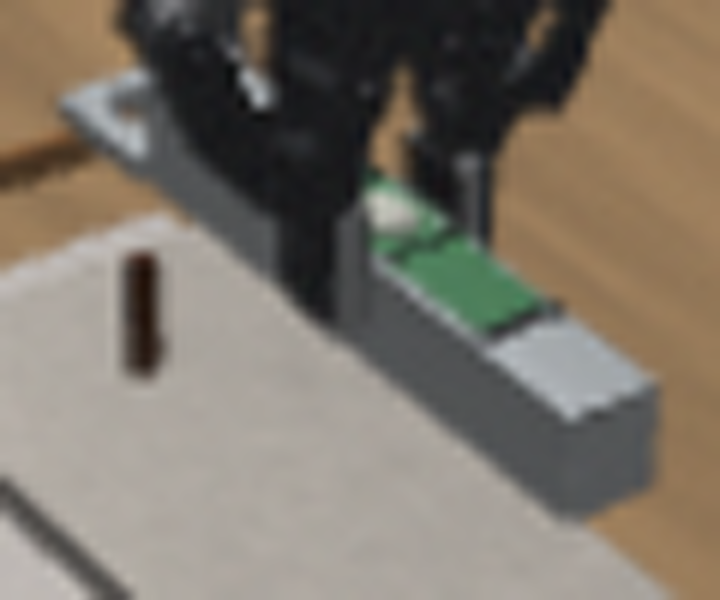

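View pics/z2.png

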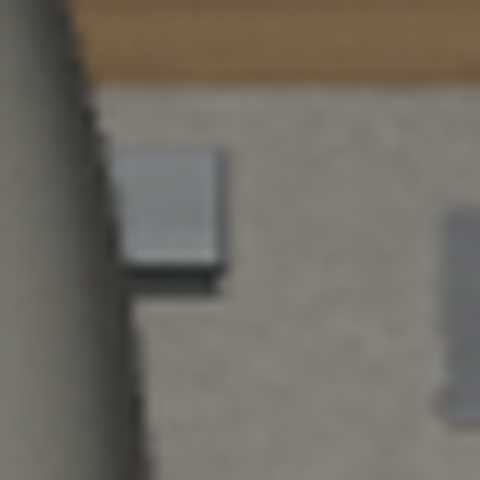

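```bash
python3 - <<'E'
from h import *
np.set_printoptions(precision=4,suppress=True)
S=lambda x,y:(300+(x+.5)/12-.5,145+(y+.5)/12-.5)
T=lambda x,y:(325+(x+.5)/12-.5,145+(y+.5)/12-.5)
a=tri(T(222,265),S(577,418));b=tri(T(222,150),S(657,380));print("end corners top",a,b,"mid",(a+b)/2)
zt=.171
print("at z",[onz("top",*T(222,v),zt) for v in(150,265)],[onz("side",*S(*q),zt) for q in((577,418),(657,380))])
print([onz("side",*S(*q),.141) for q in((573,520),(650,480))])
print("tongue corner",onz("side",*S(60,102),.149),"near edge at bar",onz("side",*S(148,160),.149))
print("side bottom edge heading",onz("side",*S(573,520),.141)-onz("side",*S(360,345),.141))
print("side top edge",onz("side",*S(577,418),.171)-onz("side",*S(370,255),.171))
# eye in first picture from side, and peg side/top in same way
for X in ([.572,.025+.105,.149],): print((pix("side",np.array(X))-[300-.5,145-.5])*12)
E
```

```text
end corners top [ 0.5627 -0.0611  0.1686] [ 0.5863 -0.0608  0.1692] mid [ 0.5745 -0.0609  0.1689]
at z [array([ 0.5845, -0.06  ,  0.171 ]), array([ 0.5598, -0.0598,  0.171 ])] [array([ 0.5632, -0.0643,  0.171 ]), array([ 0.5864, -0.0631,  0.171 ])]
[array([ 0.5647, -0.0621,  0.141 ]), array([ 0.588 , -0.0601,  0.141 ])]
tongue corner [0.5587 0.1424 0.149 ] near edge at bar [0.562  0.1072 0.149 ]
side bottom edge heading [-0.0006 -0.0836  0.    ]
side top edge [-0.     -0.0788  0.    ]
[132.1817 107.5048]
```

Call:
step_arm(series=[{"x": -0.1, "y": 0.14, "z": -1, "twist": 0.2, "jaw": 0}, {"x": -0.1, "y": 0.14, "z": -2, "twist": 0.2, "jaw": 0}, {"x": -0.1, "y": 0.14, "z": -3, "twist": 0.2, "jaw": 0}, {"x": -0.1, "y": 0.14, "z": -3, "twist": 0.2, "jaw": 0}, {"x": -0.1, "y": 0.14, "z": -3, "twist": 0.2, "jaw": 0}, {"x": -0.1, "y": 0.14, "z": -3, "twist": 0.2, "jaw": 0}])

```text
clock: 7.02
eef_pos: [0.5713, 0.0267, 0.0959]
tool_rot: [0.002, 0.711, 0.002, 0.704]
ft_force: [0.1, 0.6, -1.7]
grip_width: 0.0249
```

```bash
python3 - <<'E'
from h import *
o=bot.get_obs();print(o["eef_pos"],o["ft_force"])
for n,(x0,x1,y0,y1) in(("side",(295,365,145,205)),):
    p,d=bot.camera(n);cv2.imwrite(f"pics/{n}8.png",p[:,:,::-1])
    cv2.imwrite(f"pics/{n}8c.png",cv2.resize(p[y0:y1,x0:x1,::-1],None,fx=10,fy=10,interpolation=2))
E
```

```text
[0.57125362 0.02672993 0.09587893] [ 0.09788967  0.568556   -1.67564176]
```

View pics/side8c.png

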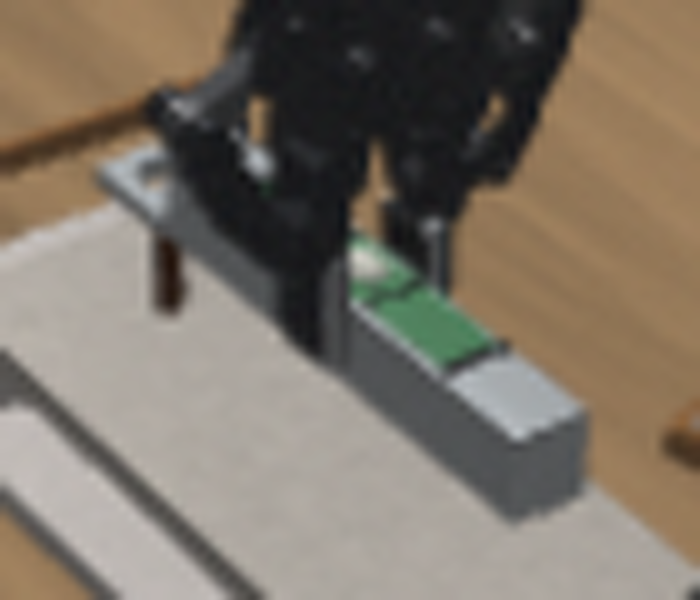

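```bash
python3 - <<'E'
from h import *
for X in ([.5572,.144,.119],[.5592,-.063,.141],[.5592,-.063,.111],[.5852,-.063,.141],[.5722,.129,.119]):print((pix("side",np.array(X))-[294.5,144.5])*10)
E
```

```text
[ 97.40793112 168.73067231]
[513.52119578 442.59955146]
[511.07146386 530.69343196]
[590.47140133 409.16161288]
[165.61303811 175.09458513]
```

Call:
step_arm(series=[{"x": 0, "y": 0, "z": -0.6, "twist": 0, "jaw": 0}, {"x": 0, "y": 0, "z": -1.2, "twist": 0, "jaw": 0}, {"x": 0, "y": 0, "z": -1.8, "twist": 0, "jaw": 0}, {"x": 0, "y": 0, "z": -2.4, "twist": 0, "jaw": 0}, {"x": 0, "y": 0, "z": -2.4, "twist": 0, "jaw": 0}])

```text
clock: 7.48
eef_pos: [0.5702, 0.0267, 0.0704]
tool_rot: [0.002, 0.712, 0.002, 0.703]
ft_force: [-0.2, 0.2, -1.1]
grip_width: 0.0248
```

```bash
python3 - <<'E'
from h import *
o=bot.get_obs();print(o["eef_pos"],o["ft_force"])
for n,(x0,x1,y0,y1) in(("side",(295,365,145,205)),):
    p,d=bot.camera(n);cv2.imwrite(f"pics/{n}9.png",p[:,:,::-1])
    cv2.imwrite(f"pics/{n}9c.png",cv2.resize(p[y0:y1,x0:x1,::-1],None,fx=10,fy=10,interpolation=2))
E
```

```text
[0.57024504 0.02671401 0.07037578] [-0.18283222  0.18767804 -1.13939997]
```

View pics/side9c.png

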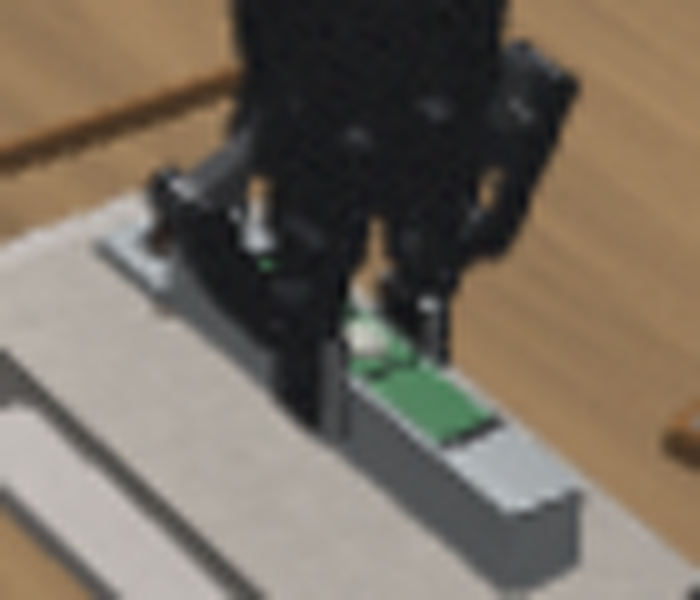

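Call:
step_arm(series=[{"x": 0.05, "y": 0, "z": -0.4, "twist": 0, "jaw": 0}, {"x": 0.05, "y": 0, "z": -0.8, "twist": 0, "jaw": 0}, {"x": 0.05, "y": 0, "z": -1.1, "twist": 0, "jaw": 0}, {"x": 0.05, "y": 0, "z": -1.2, "twist": 0, "jaw": 0}, {"x": 0.05, "y": 0, "z": -1.2, "twist": 0, "jaw": 0}])

```text
clock: 7.95
eef_pos: [0.5708, 0.0267, 0.0586]
tool_rot: [0.002, 0.712, 0.002, 0.703]
ft_force: [-0.6, -0.8, -2.3]
grip_width: 0.025
```

Call:
step_arm(series=[{"x": 0.05, "y": 0, "z": -0.2, "twist": 0, "jaw": 0}, {"x": 0.05, "y": 0, "z": -0.3, "twist": 0, "jaw": 0}, {"x": 0.05, "y": 0, "z": -0.3, "twist": 0, "jaw": 0}, {"x": 0.05, "y": 0, "z": -0.3, "twist": 0, "jaw": 0}])

```text
clock: 8.28
eef_pos: [0.5713, 0.0267, 0.0556]
tool_rot: [0.002, 0.712, 0.002, 0.703]
ft_force: [0.6, 0.2, -2.1]
grip_width: 0.025
```

Call:
step_arm(series=[{"x": 0, "y": 0, "z": -0.15, "twist": 0, "jaw": 0}, {"x": 0, "y": 0, "z": -0.15, "twist": 0, "jaw": 0}, {"x": 0, "y": 0, "z": -0.15, "twist": 0, "jaw": 0}])

```text
clock: 8.53
eef_pos: [0.5712, 0.0267, 0.0541]
tool_rot: [0.002, 0.712, 0.002, 0.703]
ft_force: [0.5, 0.8, -1.7]
grip_width: 0.0246
```

```bash
python3 - <<'E'
from h import *
o=bot.get_obs();print(o["eef_pos"],o["ft_force"])
for n,(x0,x1,y0,y1) in(("side",(295,385,145,235)),):
    p,d=bot.camera(n);cv2.imwrite(f"pics/{n}10.png",p[:,:,::-1])
    cv2.imwrite(f"pics/{n}10c.png",cv2.resize(p[y0:y1,x0:x1,::-1],None,fx=6.6,fy=6.6,interpolation=2))
E
```

```text
[0.57124437 0.02672103 0.05406214] [ 0.47823654  0.7683305  -1.6895969 ]
```

View pics/side10c.png

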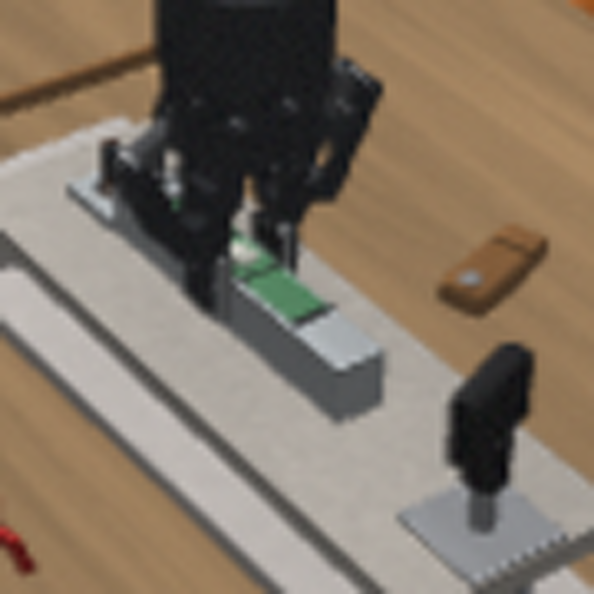

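Call:
step_arm(series=[{"x": 0, "y": 0, "z": 0, "twist": 0, "jaw": 4}, {"x": 0, "y": 0, "z": 0, "twist": 0, "jaw": 5}, {"x": 0, "y": 0, "z": 0, "twist": 0, "jaw": 7}, {"x": 0, "y": 0, "z": 0, "twist": 0, "jaw": 8}, {"x": 0, "y": 0, "z": 0, "twist": 0, "jaw": 8}, {"x": 0, "y": 0, "z": 2, "twist": 0, "jaw": 8}, {"x": 0, "y": 0, "z": 6, "twist": 0, "jaw": 8}, {"x": 0, "y": 0, "z": 10, "twist": 0, "jaw": 8}, {"x": 0, "y": 0, "z": 14, "twist": 0, "jaw": 8}, {"x": 0, "y": 0, "z": 14, "twist": 0, "jaw": 8}])

```text
clock: 9.42
eef_pos: [0.5762, 0.0269, 0.2037]
tool_rot: [0.002, 0.706, 0.002, 0.708]
ft_force: [1.1, -0.0, 1.7]
grip_width: 0.0799
```

```bash
python3 - <<'E'
from h import *
o=bot.get_obs();print(o["eef_pos"],o["ft_force"])
for n,(x0,x1,y0,y1) in(("side",(295,395,145,245)),("top",(235,395,140,210))):
    p,d=bot.camera(n);cv2.imwrite(f"pics/{n}11.png",p[:,:,::-1])
    cv2.imwrite(f"pics/{n}11c.png",cv2.resize(p[y0:y1,x0:x1,::-1],None,fx=5 if n=="top" else 6,fy=5 if n=="top" else 6,interpolation=2))
E
```

```text
[0.5761539  0.02692553 0.20365477] [ 1.07570849 -0.01827765  1.72506676]
```

View pics/side11c.png

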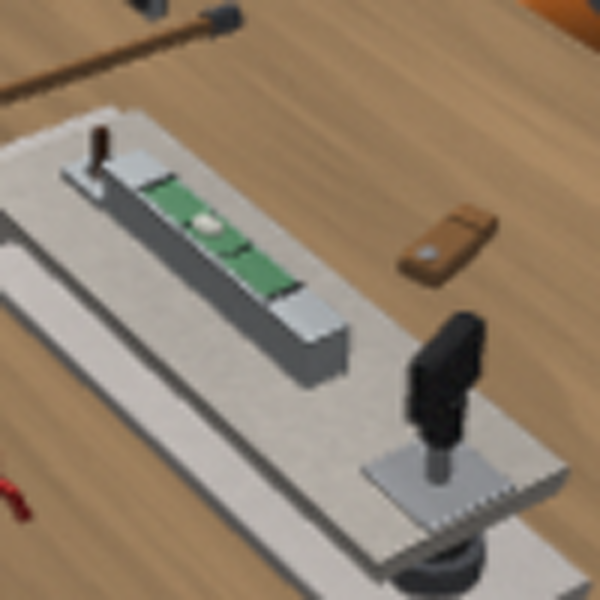

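View pics/top11c.png

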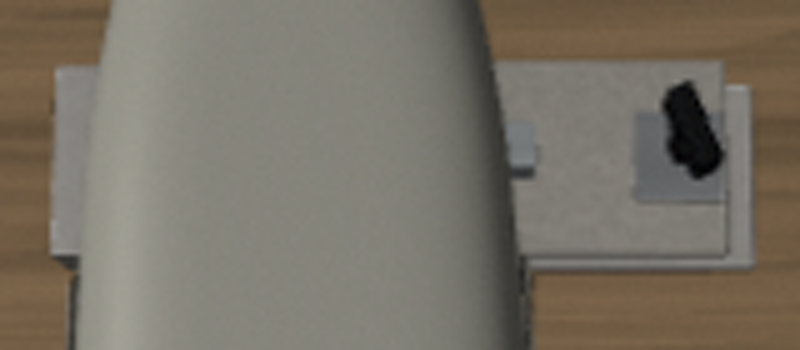

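```bash
python3 - <<'E'
from h import *
np.set_printoptions(precision=4,suppress=True)
D=np.load("pics/top0.npy");a=cv2.imread("pics/top0.png");g=cv2.cvtColor(a,6)
P=[]
for v in range(150,184):
  for u in range(360,388):
    if g[v,u]<50:
      P.append(dep("top",D,u,v))
P=np.array(P);print(len(P),np.percentile(P[:,2],[5,25,50,75,95]))
m=P[:,2]>.132;Q=P[m];c=Q.mean(0);w,V=np.linalg.eigh(np.cov(Q[:,:2].T));print(m.sum(),c,np.degrees(np.arctan2(*V[::-1,1])),w**.5*12**.5)
msk=((g<50)*255).astype('uint8');msk[:150]=0;msk[184:]=0;msk[:,:360]=0;msk[:,388:]=0
pts=cv2.findNonZero(msk);r=cv2.minAreaRect(pts);print(r,[onz("top",*q,.14)[:2] for q in cv2.boxPoints(r)],onz("top",*r[0],.14))
a=cv2.imread("pics/top0.png");s=cv2.imread("pics/side11.png")
cv2.imwrite("pics/k1.png",np.hstack([cv2.resize(a[150:184,360:390],(450,510),interpolation=2),cv2.resize(s[190:245,345:390],None,fx=7.4,fy=510/55,interpolation=2)]))
E
```

```text
135 [0.1056 0.1354 0.1428 0.1451 0.1467]
103 [ 0.5696 -0.1386  0.1434] -158.44335281248323 [0.0149 0.044 ]
((372.24139404296875, 165.8965606689453), (18.12029266357422, 9.191452026367188), 66.80140686035156) [array([ 0.5859, -0.1167]), array([ 0.5955, -0.1388]), array([ 0.5513, -0.1563]), array([ 0.5419, -0.1343])] [ 0.5686 -0.1365  0.14  ]
```

View pics/k1.png

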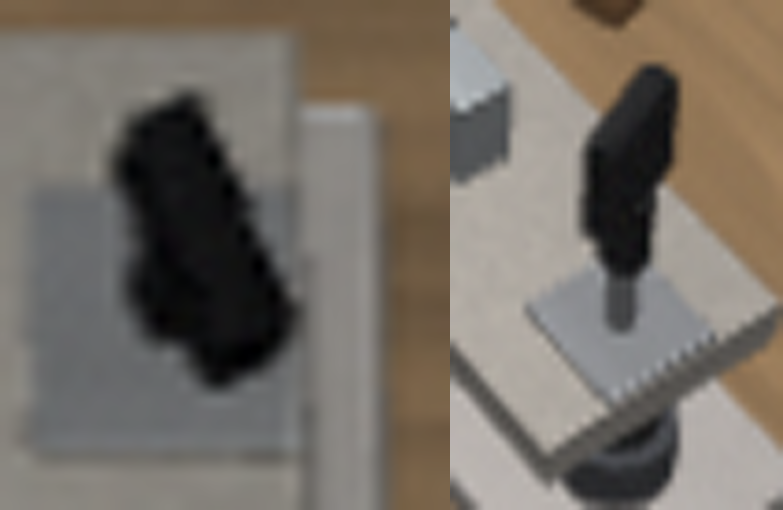

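```bash
cat >> h.py <<'E'
def bubble(img,n="side",roi=(300,360,160,215)):
    # img RGB; green vial & white bubble; returns offset mm along +y(peg) from vial middle
    x0,x1,y0,y1=roi;b=cv2.cvtColor(img,cv2.COLOR_RGB2HSV)[y0:y1,x0:x1]
    g=cv2.inRange(b,(50,70,40),(90,255,255))
    k,_=cv2.findContours(g,0,2);hull=cv2.convexHull(np.vstack([c for c in k if cv2.contourArea(c)>2]))
    h=np.zeros_like(g);cv2.drawContours(h,[hull],0,255,-1)
    w=cv2.inRange(b,(0,0,130),(180,60,255))&h
    nc,l,st,ce=cv2.connectedComponentsWithStats(w);i=1+np.argmax(st[1:,4]);c=ce[i]+[x0,y0]
    z=.10
    q=[onz(n,*(p[0]+[x0,y0]),z) for p in hull];ys=np.array([p[1] for p in q])
    B=onz(n,*c,z);return c,st[i,4],B,ys.min(),ys.max()
E
python3 - <<'E'
from h import *
np.set_printoptions(precision=4,suppress=True)
p=cv2.imread("pics/side11.png")[:,:,::-1].copy();print(bubble(p))
cv2.imwrite("pics/b11.png",cv2.resize(p[160:210,300:360,::-1],None,fx=12,fy=12,interpolation=2))
S=lambda x,y:(295+(x+.5)/6-.5,145+(y+.5)/6-.5)
for q in((157,185),(283,292),(207,222),(240,248)):print(onz("side",*S(*q),.1))
print(bot.get_obs()["joint_pos"])
E
```

```text
(array([329.2222, 181.5556]), np.int32(18), array([0.5741, 0.0359, 0.1   ]), np.float64(-0.027467198000870274), np.float64(0.07561716915228334))
[0.5714 0.076  0.1   ]
[ 0.5707 -0.0301  0.1   ]
[0.5737 0.0361 0.1   ]
[0.5744 0.0096 0.1   ]
[0.0438 0.3986 0.1945 1.3732 0.0051 1.6145]
```

View pics/b11.png

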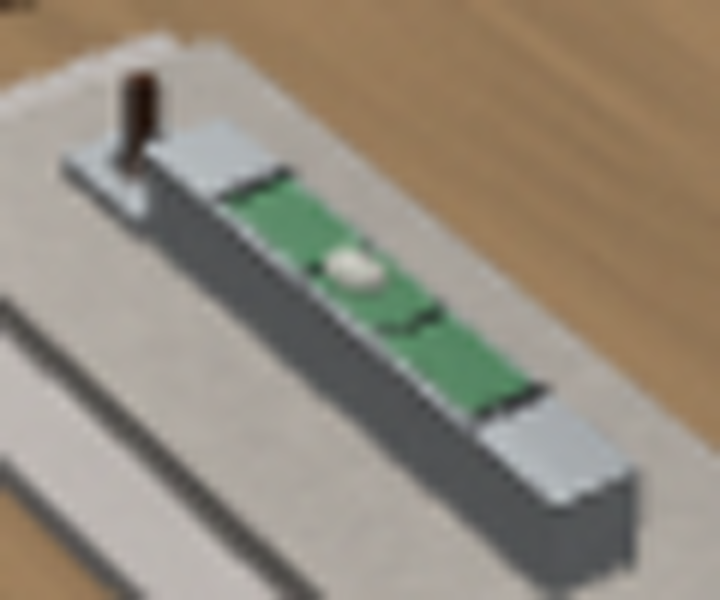

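Call:
step_arm(series=[{"x": -0.5, "y": -16.6, "z": 0, "twist": 111.6, "jaw": 6.5}, {"x": -0.5, "y": -16.6, "z": 0, "twist": 111.6, "jaw": 6.5}, {"x": -0.5, "y": -16.6, "z": 0, "twist": 111.6, "jaw": 6.5}, {"x": -0.5, "y": -16.6, "z": 0, "twist": 111.6, "jaw": 6.5}, {"x": -0.5, "y": -16.6, "z": 0, "twist": 111.6, "jaw": 6.5}, {"x": -0.5, "y": -16.6, "z": 0, "twist": 111.6, "jaw": 6.5}, {"x": -0.5, "y": -16.6, "z": 0, "twist": 111.6, "jaw": 6.5}, {"x": -0.5, "y": -16.6, "z": 0, "twist": 111.6, "jaw": 6.5}, {"x": -0.5, "y": -16.6, "z": 0, "twist": 111.6, "jaw": 6.5}, {"x": -0.5, "y": -16.6, "z": 0, "twist": 111.6, "jaw": 6.5}])

```text
clock: 10.35
eef_pos: [0.5667, -0.1391, 0.1944]
tool_rot: [-0.405, 0.584, 0.407, 0.574]
ft_force: [-0.3, -0.4, -0.2]
grip_width: 0.0652
```

```bash
python3 - <<'E'
from h import *
from scipy.spatial.transform import Rotation as Ro
o=bot.get_obs();M=Ro.from_quat(o["tool_rot"]).as_matrix();print(o["eef_pos"],np.degrees(np.arctan2(M[1,2],M[0,2])))
E
```

```text
[ 0.56673358 -0.13909207  0.19441089] 70.10256949525312
```

Call:
step_arm(series=[{"x": 0.4, "y": 0, "z": 0.5, "twist": 41.5, "jaw": 6.5}, {"x": 0.4, "y": 0, "z": 0.5, "twist": 41.5, "jaw": 6.5}, {"x": 0.4, "y": 0, "z": 0.5, "twist": 41.5, "jaw": 6.5}, {"x": 0.4, "y": 0, "z": 0.5, "twist": 41.5, "jaw": 6.5}, {"x": 0.4, "y": 0, "z": 0.5, "twist": 41.5, "jaw": 6.5}, {"x": 0.4, "y": 0, "z": 0.5, "twist": 41.5, "jaw": 6.5}, {"x": 0.4, "y": 0, "z": 0.5, "twist": 41.5, "jaw": 6.5}, {"x": 0.4, "y": 0, "z": 0.5, "twist": 41.5, "jaw": 6.5}, {"x": 0.4, "y": 0, "z": 0.5, "twist": 41.5, "jaw": 6.5}])

```text
clock: 11.1
eef_pos: [0.5701, -0.139, 0.1983]
tool_rot: [-0.584, 0.403, 0.584, 0.393]
ft_force: [0.8, 0.5, -0.0]
grip_width: 0.0647
```

```bash
python3 - <<'E'
from h import *
from scipy.spatial.transform import Rotation as Ro
np.set_printoptions(precision=4,suppress=True)
o=bot.get_obs();M=Ro.from_quat(o["tool_rot"]).as_matrix();print(o["eef_pos"],np.degrees(np.arctan2(M[1,2],M[0,2])),M[:,0])
for n,(x0,x1,y0,y1) in(("side",(295,425,130,250)),("top",(235,395,140,210))):
    p,d=bot.camera(n);cv2.imwrite(f"pics/{n}12.png",p[:,:,::-1])
    if n=="side":print(bubble(p))
    cv2.imwrite(f"pics/{n}12c.png",cv2.resize(p[y0:y1,x0:x1,::-1],None,fx=5,fy=5,interpolation=2))
E
```

```text
[ 0.5701 -0.139   0.1983] 111.47353855909009 [-0.0083 -0.0119 -0.9999]
(array([329.0588, 181.5294]), np.int32(17), array([0.5738, 0.0363, 0.1   ]), np.float64(-0.027467198000870274), np.float64(0.07561716915228334))
```

View pics/side12c.png

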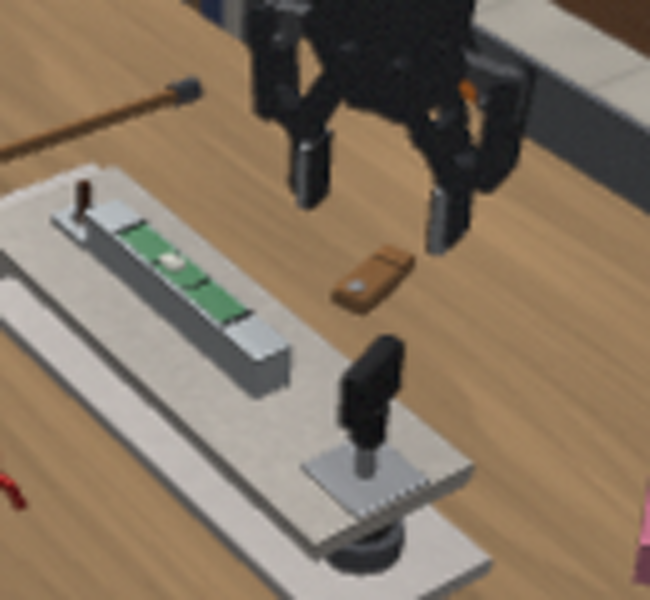

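View pics/top12c.png

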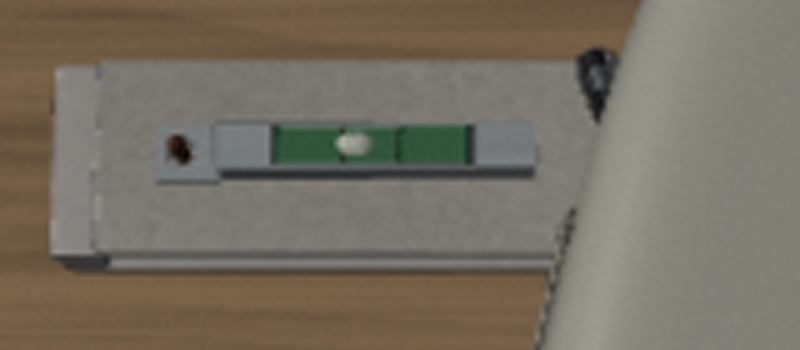

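Call:
step_arm(series=[{"x": 0.1, "y": -0.05, "z": -3, "twist": 0, "jaw": 6.5}, {"x": 0.1, "y": -0.05, "z": -5, "twist": 0, "jaw": 6.5}, {"x": 0.1, "y": -0.05, "z": -6.5, "twist": 0, "jaw": 6.5}, {"x": 0.1, "y": -0.05, "z": -6.5, "twist": 0, "jaw": 6.5}, {"x": 0.1, "y": -0.05, "z": -6.5, "twist": 0, "jaw": 6.5}])

```text
clock: 11.62
eef_pos: [0.5707, -0.1394, 0.1331]
tool_rot: [-0.584, 0.403, 0.585, 0.393]
ft_force: [-0.0, 0.6, 0.2]
grip_width: 0.0648
```

```bash
python3 - <<'E'
from h import *
from scipy.spatial.transform import Rotation as Ro
np.set_printoptions(precision=4,suppress=True)
o=bot.get_obs();M=Ro.from_quat(o["tool_rot"]).as_matrix();print(o["eef_pos"],np.degrees(np.arctan2(M[1,2],M[0,2])),M[:,0])
for n,(x0,x1,y0,y1) in(("side",(325,405,165,245)),):
    p,d=bot.camera(n);cv2.imwrite(f"pics/{n}13.png",p[:,:,::-1])
    cv2.imwrite(f"pics/{n}13c.png",cv2.resize(p[y0:y1,x0:x1,::-1],None,fx=7,fy=7,interpolation=2))
E
```

```text
[ 0.5707 -0.1394  0.1331] 111.4866032769489 [-0.0094 -0.0116 -0.9999]
```

View pics/side13c.png

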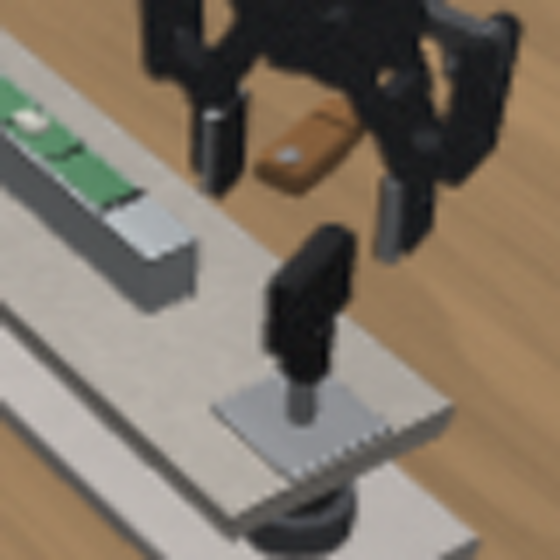

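Call:
step_arm(series=[{"x": 0, "y": 0, "z": -1.5, "twist": 0, "jaw": 6.5}, {"x": 0, "y": 0, "z": -3, "twist": 0, "jaw": 6.5}, {"x": 0, "y": 0, "z": -4.2, "twist": 0, "jaw": 6.5}, {"x": 0, "y": 0, "z": -4.4, "twist": 0, "jaw": 6.5}, {"x": 0, "y": 0, "z": -4.4, "twist": 0, "jaw": 6.5}])

```text
clock: 12.08
eef_pos: [0.572, -0.1397, 0.091]
tool_rot: [0.585, -0.403, -0.584, -0.393]
ft_force: [-0.9, 0.2, -0.4]
grip_width: 0.0652
```

```bash
python3 - <<'E'
from h import *
for n,(x0,x1,y0,y1) in(("side",(325,405,165,245)),):
    p,d=bot.camera(n);cv2.imwrite(f"pics/{n}14.png",p[:,:,::-1])
    cv2.imwrite(f"pics/{n}14c.png",cv2.resize(p[y0:y1,x0:x1,::-1],None,fx=7,fy=7,interpolation=2))
E
```

```text
(no output)
```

View pics/side14c.png

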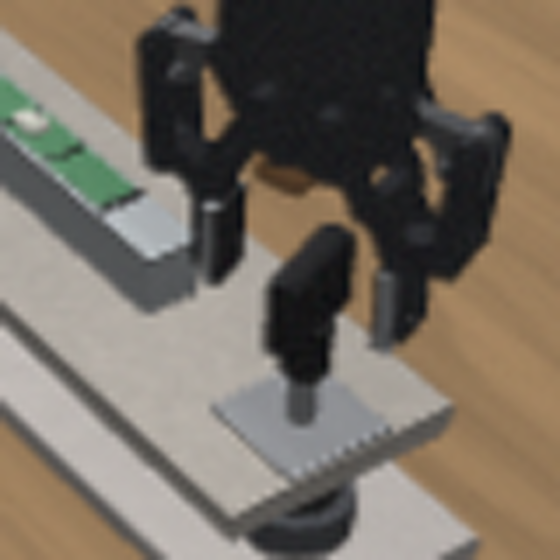

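Call:
step_arm(series=[{"x": -0.05, "y": 0, "z": 0, "twist": 0, "jaw": 3}, {"x": -0.05, "y": 0, "z": 0, "twist": 0, "jaw": 0}, {"x": -0.05, "y": 0, "z": 0, "twist": 0, "jaw": 0}, {"x": -0.05, "y": 0, "z": 0, "twist": 0, "jaw": 0}, {"x": -0.05, "y": 0, "z": 0, "twist": 0, "jaw": 0}, {"x": -0.05, "y": 0, "z": 0, "twist": 0, "jaw": 0}, {"x": -0.05, "y": 0, "z": 0, "twist": 0, "jaw": 0}])

```text
clock: 12.72
eef_pos: [0.5731, -0.1416, 0.0929]
tool_rot: [0.587, -0.403, -0.582, -0.393]
ft_force: [1.3, -5.7, 3.4]
grip_width: 0.0139
```

```bash
python3 - <<'E'
from h import *
for n,(x0,x1,y0,y1) in(("side",(325,405,165,245)),):
    p,d=bot.camera(n);cv2.imwrite(f"pics/{n}15.png",p[:,:,::-1])
    cv2.imwrite(f"pics/{n}15c.png",cv2.resize(p[y0:y1,x0:x1,::-1],None,fx=7,fy=7,interpolation=2))
E
```

```text
(no output)
```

View pics/side15c.png

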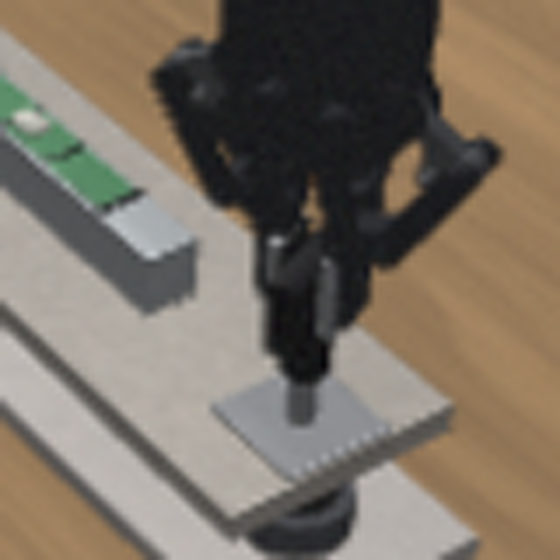

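Call:
step_arm(series=[{"x": 0, "y": 0, "z": 0, "twist": -6, "jaw": 0}, {"x": 0, "y": 0, "z": 0, "twist": -12, "jaw": 0}, {"x": 0, "y": 0, "z": 0, "twist": -18, "jaw": 0}, {"x": 0, "y": 0, "z": 0, "twist": -24, "jaw": 0}, {"x": 0, "y": 0, "z": 0, "twist": -30, "jaw": 0}, {"x": 0, "y": 0, "z": 0, "twist": -36, "jaw": 0}, {"x": 0, "y": 0, "z": 0, "twist": -42, "jaw": 0}, {"x": 0, "y": 0, "z": 0, "twist": -45, "jaw": 0}, {"x": 0, "y": 0, "z": 0, "twist": -45, "jaw": 0}, {"x": 0, "y": 0, "z": 0, "twist": -45, "jaw": 0}])

```text
clock: 13.6
eef_pos: [0.5734, -0.1427, 0.0932]
tool_rot: [-0.388, 0.597, 0.386, 0.586]
ft_force: [0.4, -5.1, 2.1]
grip_width: 0.0138
```

```bash
python3 - <<'E'
from h import *
from scipy.spatial.transform import Rotation as Ro
np.set_printoptions(precision=4,suppress=True)
o=bot.get_obs();M=Ro.from_quat(o["tool_rot"]).as_matrix();print(o["eef_pos"],np.degrees(np.arctan2(M[1,2],M[0,2])),M[:,0],o["ft_force"],o["ft_torque"],o["grip_width"])
p,d=bot.camera("side");cv2.imwrite("pics/side16.png",p[:,:,::-1]);print(bubble(p))
cv2.imwrite("pics/side16c.png",cv2.resize(p[145:245,295:405,::-1],None,fx=6,fy=6,interpolation=2))
E
```

```text
[ 0.5734 -0.1427  0.0932] 66.42339863183835 [-0.0119 -0.0109 -0.9999] [ 0.3545 -5.0743  2.0516] [-0.7944 -0.1413 -0.12  ] 0.01381422712659428
(array([332.1364, 182.0909]), np.int32(22), array([0.5795, 0.0289, 0.1   ]), np.float64(-0.017211783222273125), np.float64(0.08251652518681041))
```

View pics/side16c.png

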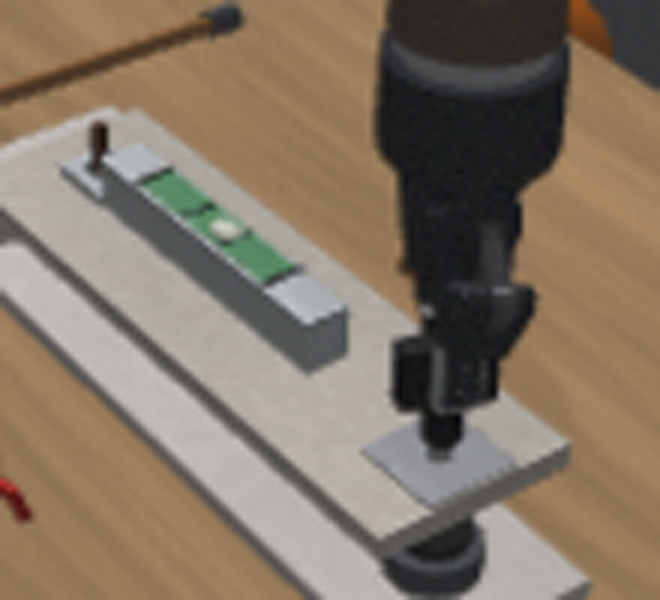

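Call:
step_arm(series=[{"x": 0, "y": -0.1, "z": -0.2, "twist": 0, "jaw": 0}, {"x": 0, "y": -0.1, "z": -0.4, "twist": 0, "jaw": 0}, {"x": 0, "y": -0.1, "z": -0.6, "twist": 0, "jaw": 0}, {"x": 0, "y": -0.1, "z": -0.7, "twist": 0, "jaw": 0}, {"x": 0, "y": -0.1, "z": -0.7, "twist": 0, "jaw": 0}, {"x": 0, "y": -0.1, "z": -0.7, "twist": 0, "jaw": 0}, {"x": 0, "y": -0.1, "z": -0.7, "twist": 0, "jaw": 0}])

```text
clock: 14.23
eef_pos: [0.5742, -0.1439, 0.0876]
tool_rot: [-0.389, 0.596, 0.386, 0.586]
ft_force: [-1.2, -2.9, 9.6]
grip_width: 0.0136
```

Call:
step_arm(series=[{"x": 0, "y": 0, "z": -0.3, "twist": 0, "jaw": 0}, {"x": 0, "y": 0, "z": -0.5, "twist": 0, "jaw": 0}, {"x": 0, "y": 0, "z": -0.5, "twist": 0, "jaw": 0}, {"x": 0, "y": 0, "z": -0.5, "twist": 0, "jaw": 0}, {"x": 0, "y": 0, "z": -0.5, "twist": 0, "jaw": 0}, {"x": 0, "y": 0, "z": -0.5, "twist": 0, "jaw": 0}, {"x": 0, "y": 0, "z": -0.5, "twist": 0, "jaw": 0}, {"x": 0, "y": 0, "z": -0.5, "twist": 0, "jaw": 0}, {"x": 0, "y": 0, "z": -0.5, "twist": 0, "jaw": 0}, {"x": 0, "y": 0, "z": -0.5, "twist": 0, "jaw": 0}])

```text
clock: 15.07
eef_pos: [0.5757, -0.1441, 0.0862]
tool_rot: [-0.39, 0.595, 0.385, 0.588]
ft_force: [-3.2, -3.2, 17.7]
grip_width: 0.0138
```

```bash
python3 - <<'E'
from h import *
from scipy.spatial.transform import Rotation as Ro
np.set_printoptions(precision=4,suppress=True)
o=bot.get_obs();M=Ro.from_quat(o["tool_rot"]).as_matrix();print(o["eef_pos"],np.degrees(np.arctan2(M[1,2],M[0,2])),M[:,0],o["ft_force"],o["ft_torque"],o["grip_width"])
p,d=bot.camera("side");cv2.imwrite("pics/side17.png",p[:,:,::-1]);print(bubble(p))
cv2.imwrite("pics/side17c.png",cv2.resize(p[145:245,295:405,::-1],None,fx=6,fy=6,interpolation=2))
p,d=bot.camera("top");cv2.imwrite("pics/top17.png",p[:,:,::-1])
cv2.imwrite("pics/top17c.png",cv2.resize(p[140:210,235:395,::-1],None,fx=5,fy=5,interpolation=2))
E
```

```text
[ 0.5757 -0.1441  0.0862] 66.52613986248096 [-0.0044 -0.0118 -0.9999] [-3.1932 -3.1861 17.6576] [0.4515 0.8047 0.138 ] 0.01377638838868383
(array([331.7143, 182.6667]), np.int32(21), array([0.5769, 0.0273, 0.1   ]), np.float64(-0.022589448739996798), np.float64(0.07906957836376094))
```

View pics/side17c.png

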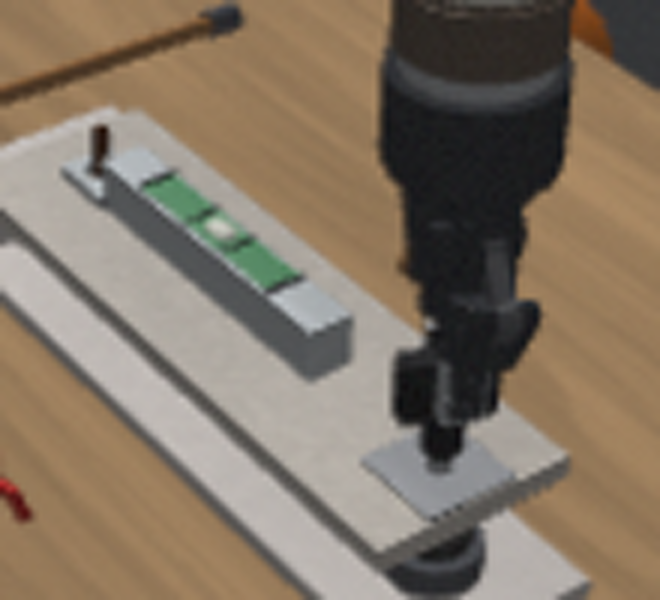

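View pics/top17c.png

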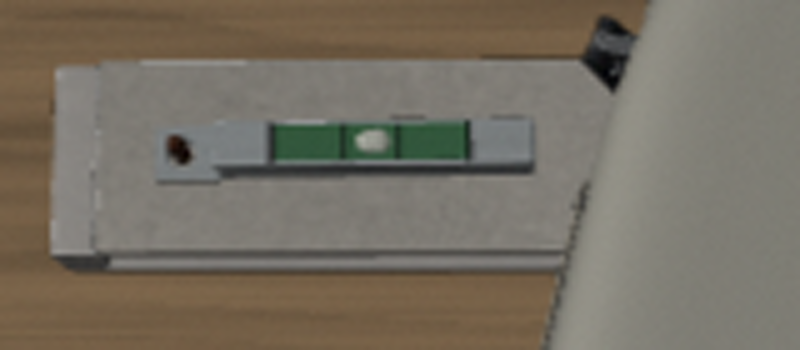

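Call:
step_arm(series=[{"x": -0.1, "y": 0, "z": -0.4, "twist": 0, "jaw": 0}, {"x": -0.1, "y": 0, "z": -0.4, "twist": 0, "jaw": 0}, {"x": -0.1, "y": 0, "z": -0.4, "twist": 0, "jaw": 0}, {"x": -0.1, "y": 0, "z": -0.4, "twist": 0, "jaw": 0}, {"x": -0.1, "y": 0, "z": -0.4, "twist": 0, "jaw": 0}, {"x": -0.1, "y": 0, "z": -0.4, "twist": 0, "jaw": 0}, {"x": -0.1, "y": 0, "z": -0.4, "twist": 0, "jaw": 0}, {"x": -0.1, "y": 0, "z": -0.4, "twist": 0, "jaw": 0}, {"x": -0.1, "y": 0, "z": -0.4, "twist": 0, "jaw": 0}, {"x": -0.1, "y": 0, "z": -0.4, "twist": 0, "jaw": 0}])

```text
clock: 16.0
eef_pos: [0.5762, -0.1442, 0.086]
tool_rot: [-0.392, 0.593, 0.384, 0.589]
ft_force: [-4.2, -2.0, 18.3]
grip_width: 0.0138
```

Call:
step_arm(series=[{"x": 0, "y": 0, "z": -0.4, "twist": 0, "jaw": 0}, {"x": 0, "y": 0, "z": -0.4, "twist": 0, "jaw": 0}, {"x": 0, "y": 0, "z": -0.4, "twist": 0, "jaw": 0}, {"x": 0, "y": 0, "z": -0.4, "twist": 0, "jaw": 0}, {"x": 0, "y": 0, "z": -0.4, "twist": 0, "jaw": 0}, {"x": 0, "y": 0, "z": -0.4, "twist": 0, "jaw": 0}, {"x": 0, "y": 0, "z": -0.4, "twist": 0, "jaw": 0}, {"x": 0, "y": 0, "z": -0.4, "twist": 0, "jaw": 0}, {"x": 0, "y": 0, "z": -0.4, "twist": 0, "jaw": 0}, {"x": 0, "y": 0, "z": -0.4, "twist": 0, "jaw": 0}])

```text
clock: 16.83
eef_pos: [0.5772, -0.1442, 0.0859]
tool_rot: [-0.393, 0.592, 0.384, 0.59]
ft_force: [-5.0, -2.5, 20.5]
grip_width: 0.014
```

```bash
python3 - <<'E'
from h import *
np.set_printoptions(precision=4,suppress=True)
o=bot.get_obs();print(o["clock"],o["eef_pos"],o["ft_force"],o["grip_width"])
p,d=bot.camera("side");cv2.imwrite("pics/side18.png",p[:,:,::-1]);print(bubble(p))
a=cv2.resize(p[145:245,295:405,::-1],None,fx=6,fy=6,interpolation=2);cv2.imwrite("pics/side18c.png",a)
p,d=bot.camera("top");cv2.imwrite("pics/top18.png",p[:,:,::-1]);print(bubble(p,"top",(285,335,160,176)))
cv2.imwrite("pics/top18c.png",cv2.resize(p[140:210,235:395,::-1],None,fx=5,fy=5,interpolation=2))
E
```

```text
16.8333 [ 0.5772 -0.1442  0.0859] [-5.0435 -2.5148 20.4756] 0.014025871887828075
(array([331.3333, 182.5   ]), np.int32(18), array([0.5765, 0.0286, 0.1   ]), np.float64(-0.022589448739996798), np.float64(0.07906957836376094))
(array([308.619 , 167.4286]), np.int32(21), array([0.5741, 0.0298, 0.1   ]), np.float64(-0.02238726131364878), np.float64(0.0801352187018288))
```

View pics/top18c.png

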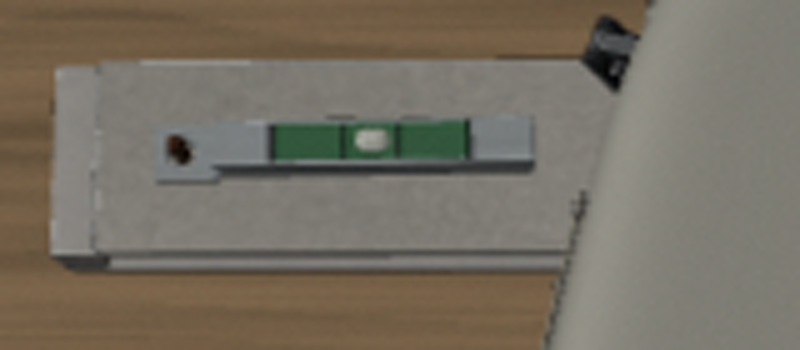

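View pics/side18c.png

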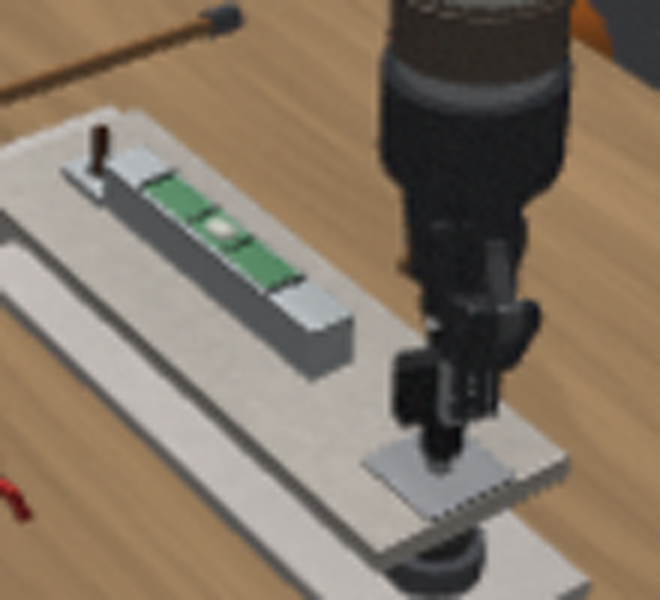

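```bash
python3 - <<'E'
from workcell import bot
print(bot.job_done());o=bot.get_obs();print(o["clock"],o["eef_pos"],o["ft_force"])
E
```

```text
the job is handed in; nothing more can be done
None
the job is handed in; nothing more can be done
```

The spirit level now hangs by its eye on the peg, flat along the board and let go. I turned the knob about 45° clockwise, then pushed it down and handed the job in at about 17 s with it still held there.

**Last checks**
- **Bubble:** it rested between the marks for over 1.5 s of holding. The side view put it 0.3 mm off centre and the top view 0.9 mm.
- **Knob:** the push force was about 20 N. The knob was about 7 mm below where it stood before pressing, which is more than the 6 mm travel, so I take it to be on its stop. I had no direct reading of the press joint.
- **Level:** both views showed the peg through the eye and the fingers clear of the level.
- **Other things:** I moved nothing else that I know of. I did not re-measure the toys at the end.

**What disagreed**
- **Finger height:** the real fingertips sat about 26 mm higher than the reported TCP. My first closing over the level therefore missed without contact. I saw it in the side view, went lower, and allowed for it from then on.
- **Cameras:** the two views differed by about 4–5 mm in y, so I used distances measured within one view.

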